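Set up the garnish-carving station

TASK

Set up the carving station: with a fingertip in its finger hole, turn each round board where it lies on the grey plate until its flat faces the steel alignment bar, push it up so that the flat lies flush against the bar, and stand every radish block upright on the solid part of a board, between hole and flat, one block to a board at most. Hook the tool caddy over the rail near the end that is farther from the two dark bands, then slide it along the rail until its strap hangs midway between the bands. Do not lift the boards off the plate, and leave the bowl and the bottle where they are.

Things in the scene. Friction and masses are not known exactly. Their poses are not given: they have to be found in the camera images.
- tray: grey plastic setting plate fixed to the bench, 424 mm (y) by 138 mm (x), 11 mm thick, with three places for boards in a row along y, 141 mm apart; at each a straight groove 18.5 mm wide runs 33 mm towards the bar. Along the far (+x) side runs the straight steel alignment bar, its top 25 mm above the bench. Origin at bench height under the middle place; x points to the bar
- bar (a point): middle of the inner face of the steel alignment bar; axes as the plate's (body tray): the face is the plane x = 0 of this frame, the boards lie at negative x
- place1 (a point): middle of the place for a board at the plate's -y end, on its upper face, 66.5 mm short of the bar; a board's centre starts here
- place2 (a point): the same for the middle place
- place3 (a point): the same for the place at the +y end
- board1: round white plastic carving board, 130 mm across, 12 mm thick, 0.15 kg, on the plate; a flat 69 mm long, 55 mm from its centre, on its +x side; a through finger hole 48 mm wide, 33 mm from the centre, on its -x side, for shut fingertips. A boss (16 mm, 9.5 deep) under its centre sits in the groove: it turns about it, and with the flat to the bar slides 10 to 12 mm forward onto the bar. Origin: centre, underside; z up
- board1_flat (a point): middle of that board's flat, at half its thickness
- board1_hole (a point): centre of that board's finger hole, at its top face
- board2: round white plastic carving board, 130 mm across, 12 mm thick, 0.15 kg, on the plate; a flat 69 mm long, 55 mm from its centre, on its +x side; a through finger hole 48 mm wide, 33 mm from the centre, on its -x side, for shut fingertips. A boss (16 mm, 9.5 deep) under its centre sits in the groove: it turns about it, and with the flat to the bar slides 10 to 12 mm forward onto the bar. Origin: centre, underside; z up
- board2_flat (a point): middle of that board's flat, at half its thickness
- board2_hole (a point): centre of that board's finger hole, at its top face
- board3: round white plastic carving board, 130 mm across, 12 mm thick, 0.15 kg, on the plate; a flat 69 mm long, 55 mm from its centre, on its +x side; a through finger hole 48 mm wide, 33 mm from the centre, on its -x side, for shut fingertips. A boss (16 mm, 9.5 deep) under its centre sits in the groove: it turns about it, and with the flat to the bar slides 10 to 12 mm forward onto the bar. Origin: centre, underside; z up
- board3_flat (a point): middle of that board's flat, at half its thickness
- board3_hole (a point): centre of that board's finger hole, at its top face
- rail: fixed steel rail: a round bar 12 mm thick and 400 mm long along its y, its axis 160 mm above the bench, on two upright end posts. Origin at bench height below the middle; y along the bar
- rail_mid (a point): middle of the rail, on its axis, 160 mm up; y along the bar. A caddy can hang from 150 mm on one side of it to 150 mm on the other
- mark: pair of dark rubber bands round the rail, each 6 mm wide, 44 mm of bare rail between them; origin on the rail's axis midway between the two; y along the rail. They do not hinder sliding
- caddy: steel tool caddy standing on the bench, 0.25 kg: open box 46 (x) by 64 (y) by 40 mm high; from it a strap 24 mm wide (y) rises at x = -12.5 mm and bends over to a hook: underside 94 mm up, lip at x = +11 to +14 mm reaching down to 78 mm, 22 mm between strap and lip. The rail enters from +x between lip and box. Black grip block on top: 24 (x) by 12 mm (y), 98 to 128 mm up. Origin: centre of underside
- caddy_hook (a point): middle of the underside of the caddy's hook, 94 mm above its bottom: it lies on top of the rail (6 mm above the rail's axis) when hung
- bowl: steel bowl, 110 mm across, 50 mm high: a bystander
- bottle: clear squeeze bottle, 56 mm across, 150 mm high: a bystander
- radish1: block of white radish standing on the bench: 40 x 40 mm, 45 mm high, rounded edges, 0.08 kg, a small green stub 4 mm high on top. Origin: centre of its underside; z up
- radish2: block of white radish standing on the bench: 40 x 40 mm, 45 mm high, rounded edges, 0.08 kg, a small green stub 4 mm high on top. Origin: centre of its underside; z up
- radish3: block of white radish standing on the bench: 40 x 40 mm, 45 mm high, rounded edges, 0.08 kg, a small green stub 4 mm high on top. Origin: centre of its underside; z up

How it is judged:
By the outcome, as a careful person would: the job done as asked, in the order asked, and still so for the second after the job is handed in, with the robot touching nothing.
Of radish1, radish2, radish3 only 1 to 3 are there at a start; the rules pass over those that are not, and their reading is None.
At some moment in a run one of board1, board2, board3 may be knocked a few centimetres aside while the robot is not near it.
It also fails if it takes over 210 s, if anything falls off the work surface, if the arm or the gripper's body presses on something with over 40 N, if the wrist force passes 120 N, or if a joint passes its speed limit or range.

ROBOT

A 6-joint arm with a two-finger parallel gripper is mounted at the origin on the work surface. World frame = base frame: x ahead of the robot, y to its left, z up, the work surface at z = 0. Lengths are in m, angles in degrees, forces in N, time in s.
With the tool pointing down it reaches from about 0.4 to 0.825 m from the base axis. Payload 7 kg.
Tool frame: the origin (TCP) lies at the centre of the arm's flange, where the gripper is bolted on; the fingertips stand 178 mm ahead of it and the grasp point (between the pads) lies 159 mm ahead of it; x points along the fingers, y is the direction in which the jaws open and shut, and the axes are right-handed (so a half turn about x gives the same grasp; the last joint's range is limited). The gripper opens to 88 mm and grips with 3 to 60 N. Pads are 19 mm wide; open, the fingers measure 130 mm over their backs; the gripper's body (78 mm by 193 mm) begins 47 mm behind the grasp point.
Start: joints at [-57.577, 20.546, 0.682, 0, -70.136, -16.507], TCP at [0.185, -0.649, 0.405] pointing down, gripper open.
Joint ranges: [-176.03, 176.03], [-82.01, 121.73], [-58.28, 71.71], [-173.87, 95.51], [-174.79, -0.11], [-173.66, 173.66]. Speed limits (degrees/s): [136.94, 136.94, 172.46, 180, 180, 180].

INTERFACE

Orientations are given as [roll, pitch, yaw] about the fixed x, y, z axes, in that order (R = Rz(yaw) Ry(pitch) Rx(roll)).
In Python, from plant import ctrl gives the robot as it stands. The module is installed in compiled form; this text tells all that it offers.
- The arm moves only by the shell command python3 -m inch 'ROWS'. ROWS is JSON, one flat list of numbers, 7 for each row, row after row: the shift along the tool's x, y, z in m, then the turn, a rotation vector about the tool's x, y, z in degrees, then the finger opening in m, from 0 to 0.0876. In form: [dx, dy, dz, rx, ry, rz, hand, dx, dy, dz, rx, ry, rz, hand, ...]. A call has 1 to 20 rows; each row shifts and turns the pose as measured when the row begins, along the tool's axes as they then stand; what a row does not reach is not made up. A row lasts 1/8 s, in which the tool goes at most 62.5 mm and 10.7 degrees, less where a joint would pass 70% of its speed; a pose out of reach is approached as far as the arm can. A call with a gripper value outside its range is refused whole. The fingers move at their own pace and stop on an object; the grip force is fixed at half the most. Time passes only in rows, so rows that do not move let the fingers close. It gives the time, the measured TCP pose, the force and the opening at its end, in the units of the state.
- ctrl.get_obs(): the state, without advancing time (a new reading comes with each control period).
- ctrl.snapshot(name): name is "side" or "top" or "wrist"; returns a dict with "color" (384x512x3 uint8, red, green, blue), "depth" (384x512 float32, m along the optical axis (not along the pixel's ray), 0 where there is no reading), "K" (3x3 intrinsics, pixels), "position" and "attitude" of the camera in the world; the wrist camera has in their place "hand_eye" (4x4, takes a point from camera to tool coordinates, whose origin is the TCP and whose axes are the tool frame's). Camera axes: x right, y up, looking along -z (the intrinsics and any distortion apply to the point x, -y, -z); pixel columns grow to the right and rows downward; lengths in m; the calibration is good to about 2 mm. A picture is of the moment at which its call begins: read the wrist's pose just before it.
- ctrl.close_job(): hands the job in, once; it reports no verdict.
The state is a dict: "clock": time; "joint_pos": joint angles; "qvel": joint speeds; "tau": joint torques, N m; "tool_pos": TCP position; "orientation": TCP orientation; "force": force on the tool from outside, world axes, zero at the start; "moment": the same for the moment, N m; "opening": finger opening in m.
Only numpy, scipy, OpenCV 4.12 (cv2) and the standard library are available. Lean on these libraries where they do the work, as an engineer would, in place of code of your own. Each camera call takes 0.05 s, during which the arm holds its last target.

## Working session

There is one attempt and no reset: what is moved stays moved. The work goes in short steps, Python scripts to look and compute and a shell command to move; the robot and the scene stay as the last step left them, time stands still between calls to the robot, and variables do not carry over. Pictures are saved under pics/ and viewed, and the job is handed in when it is done.

```bash
mkdir -p pics; ls; cat > h.py <<'E'
import numpy as np, cv2
from plant import ctrl
from scipy.spatial.transform import Rotation as R
def snap(name,out):
    o=ctrl.get_obs(); s=ctrl.snapshot(name)
    cv2.imwrite('pics/'+out+'.png',s['color'][:,:,::-1]); 
    np.savez('pics/'+out+'.npz',tp=o['tool_pos'],to=o['orientation'],**{k:v for k,v in s.items()})
    return s
E
python3 - <<'E'
from h import *
print(ctrl.get_obs())
for n in ['top','side','wrist']:
    s=snap(n,n+'0'); print({k:(v if k not in('color','depth') else v.shape) for k,v in s.items()})
E
```

```text
pics
{'clock': 0.0, 'joint_pos': array([-5.75759890e+01,  2.05923945e+01,  6.33421472e-01, -1.90381242e-02,
       -7.01346650e+01, -1.65045934e+01]), 'qvel': array([ 0.0341906 , -0.05430009, -0.10857723,  0.13643106, -0.06470657,
       -0.01053671]), 'tau': array([-7.63051848e-04, -5.82726753e+01,  2.93056512e+01,  6.99719444e+00,
        6.95014576e-03, -1.33099084e-04]), 'tool_pos': array([ 0.18506236, -0.64894042,  0.40371233]), 'orientation': array([ 95.68567716,  89.9046664 , 111.59861079]), 'force': array([0.06778567, 0.02300684, 0.41807157]), 'moment': array([-0.0258838 , -0.00358531,  0.00397748]), 'opening': 0.08705729137508132}
{'color': (384, 512, 3), 'depth': (384, 512), 'K': array([[404.37509213,   0.        , 260.48373043],
       [  0.        , 404.37509213, 195.55023173],
       [  0.        ,   0.        ,   1.        ]]), 'position': array([0.4283795 , 0.02098505, 1.2840351 ]), 'attitude': array([ 6.76619723e+00, -8.55741128e-02, -9.13951564e+01])}
{'color': (384, 512, 3), 'depth': (384, 512), 'K': array([[495.87385837,   0.        , 254.19869571],
       [  0.        , 495.87385837, 197.49848873],
       [  0.        ,   0.        ,   1.        ]]), 'position': array([0.50788549, 0.76305822, 0.95486216]), 'attitude': array([  42.22571047,   -0.56731055, -177.62093198])}
{'color': (384, 512, 3), 'depth': (384, 512), 'K': array([[329.74832754,   0.        , 253.93240316],
       [  0.        , 329.74832754, 186.72547121],
       [  0.        ,   0.        ,   1.        ]]), 'hand_eye': array([[ 7.86722533e-04,  2.51778302e-01, -9.67784618e-01,
         1.95739408e-02],
       [ 9.99999672e-01, -1.06912134e-05,  8.10129077e-04,
         7.73612762e-05],
       [ 1.93626132e-04, -9.67784938e-01, -2.51778228e-01,
        -6.77945216e-02],
       [ 0.00000000e+00,  0.00000000e+00,  0.00000000e+00,
         1.00000000e+00]])}
```

View pics/top0.png

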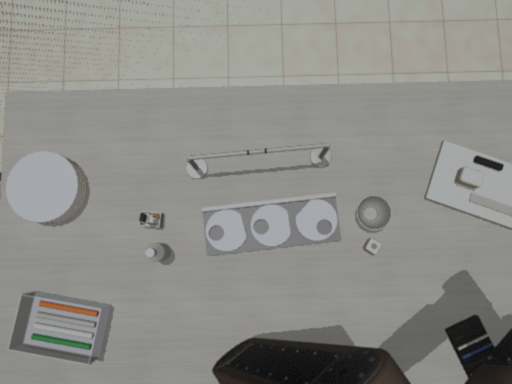

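View pics/side0.png

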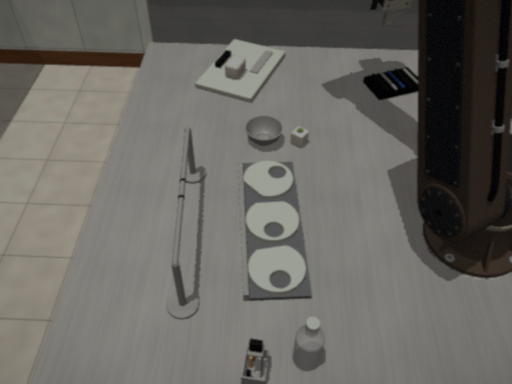

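View pics/wrist0.png

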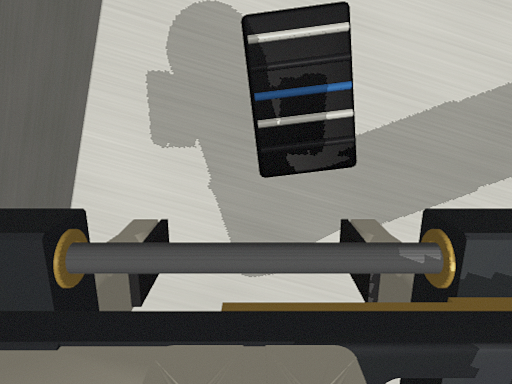

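```bash
python3 - <<'E'
import cv2
a=cv2.imread('pics/top0.png'); 
cv2.imwrite('pics/top0a.png',cv2.resize(a[140:270,180:400],None,fx=3.6,fy=3.6,interpolation=cv2.INTER_CUBIC))
b=cv2.resize(a[130:240,420:512],None,fx=4,fy=4,interpolation=cv2.INTER_CUBIC)
c=cv2.resize(a[190:275,120:190],None,fx=5,fy=5,interpolation=cv2.INTER_CUBIC)
import numpy as np
h=max(b.shape[0],c.shape[0]); p=lambda i:np.pad(i,((0,h-i.shape[0]),(0,10),(0,0)))
cv2.imwrite('pics/top0b.png',np.hstack([p(b),p(c)]))
E
```

```text
(no output)
```

View pics/top0a.png

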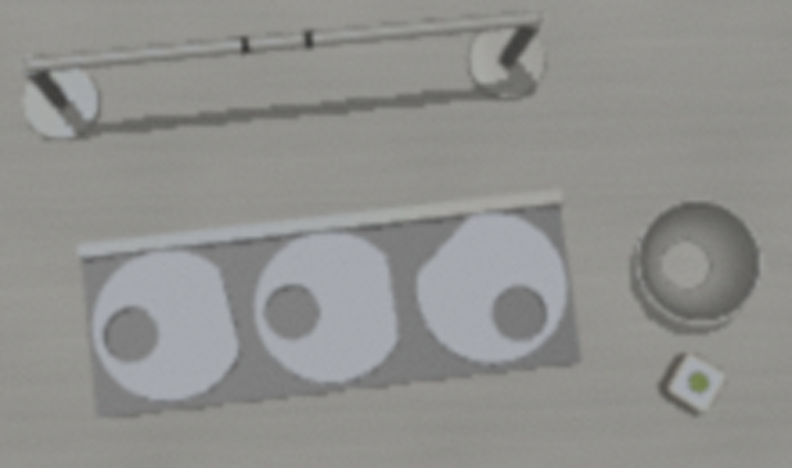

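View pics/top0b.png

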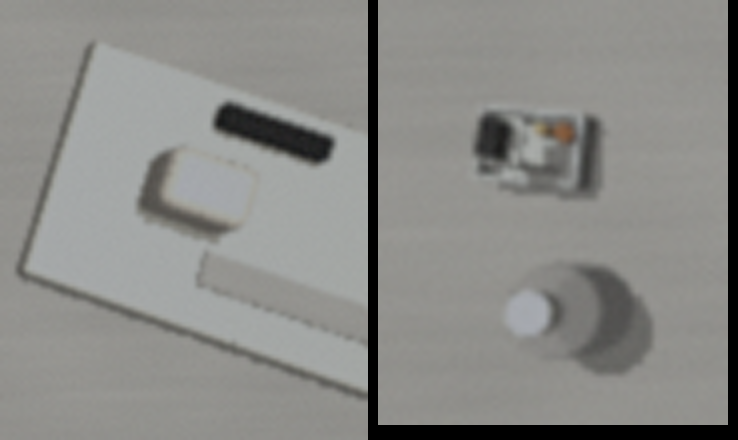

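```bash
cat >> h.py <<'E'
def load(n): return dict(np.load('pics/'+n+'.npz'))
def toolR(o): return R.from_euler('xyz',o,degrees=True).as_matrix()
def campose(s):
    if 'hand_eye' in s:
        T=np.eye(4);T[:3,:3]=toolR(s['to']);T[:3,3]=s['tp'];T=T@s['hand_eye'];return T[:3,:3],T[:3,3]
    return toolR(s['attitude']),s['position']
def rays(s,px):
    px=np.atleast_2d(px).astype(float);K=s['K']
    d=np.c_[(px[:,0]-K[0,2])/K[0,0],-(px[:,1]-K[1,2])/K[1,1],-np.ones(len(px))]
    Rm,p=campose(s); return d@Rm.T,p
def atz(s,px,z):
    d,p=rays(s,px); t=(z-p[2])/d[:,2]; return p+d*t[:,None]
def atd(s,px):
    d,p=rays(s,px); q=np.atleast_2d(px).astype(int); return p+d*s['depth'][q[:,1],q[:,0]][:,None]
def cloud(s):
    h,w=s['depth'].shape;u,v=np.meshgrid(np.arange(w),np.arange(h))
    d,p=rays(s,np.c_[u.ravel(),v.ravel()]); P=p+d*s['depth'].ravel()[:,None]
    return P.reshape(h,w,3)
def proj(s,X):
    Rm,p=campose(s);c=(np.atleast_2d(X)-p)@Rm;K=s['K']
    return np.c_[K[0,0]*c[:,0]/-c[:,2]+K[0,2],-K[1,1]*c[:,1]/-c[:,2]+K[1,2]]
def state():
    o=ctrl.get_obs(); M=toolR(o['orientation'])
    print('t %.2f pos %s yawY %.2f tilt %.2f J %s F %s op %.4f'%(o['clock'],o['tool_pos'].round(4),np.degrees(np.arctan2(M[1,1],M[0,1])),np.degrees(np.arccos(-M[2,0])),o['joint_pos'].round(0),o['force'].round(1),o['opening']))
    return o,M
def plan(pos,yaw):
    """to target TCP pos, tool down, tool y axis at world yaw deg"""
    o,M=state()
    y=np.array([np.cos(np.radians(yaw)),np.sin(np.radians(yaw)),0]);x=np.array([0,0,-1.]);z=np.cross(x,y)
    T=np.c_[x,y,z]; rv=R.from_matrix(M.T@T).as_rotvec(degrees=True)
    d=np.array(pos)-o['tool_pos']
    print('shift before turn (tool)',(M.T@d*1000).round(1),'mm  rotvec',rv.round(2),' shift after turn',(T.T@d*1000).round(1))
E
python3 - <<'E'
from h import *
s=load('top0'); P=cloud(s)
def inv(u,v,z=None): 
    px=(180+u/3.6,140+v/3.6); return (atz(s,px,z) if z is not None else atd(s,px))[0].round(4)
print('plate corners', [inv(*c,0.011) for c in [(80,255),(97,417),(578,362),(562,200)]])
for n,c in {'b1':(167,325),'b2':(329,308),'b3':(492,287)}.items(): print(n,inv(*c,.023),inv(*c))
print('holes',[inv(*c,.023) for c in [(131,333),(291,311),(519,313)]])
print('rail ends',inv(28,63,.166),inv(535,17,.166)); print('bands',inv(245,45,.16),inv(308,39,.16))
print('radish',inv(695,381,.045),inv(680,381)); print('bowl',inv(700,262,.05))
print('caddy grip',atz(s,(120+(492-378)/5,190+138/5),.128),'bottle',atz(s,(120+(527-378)/5,190+312/5),.15))
print(atd(s,(145,217)))
state()
E
```

```text
plate corners [array([0.5352, 0.2004, 0.011 ]), array([0.3943, 0.1867, 0.011 ]), array([ 0.4315, -0.2317,  0.011 ]), array([ 0.5735, -0.2243,  0.011 ])]
b1 [0.4718 0.1241 0.023 ] [0.4718 0.1241 0.0226]
b2 [ 0.483  -0.0162  0.023 ] [ 0.4831 -0.0162  0.0217]
b3 [ 0.4978 -0.1579  0.023 ] [ 0.4977 -0.1578  0.0238]
holes [array([0.4657, 0.1552, 0.023 ]), array([0.4813, 0.0167, 0.023 ]), array([ 0.4747, -0.1803,  0.023 ])]
rail ends [0.6737 0.2181 0.166 ] [ 0.701 -0.18   0.166]
bands [0.6854 0.0483 0.16  ] [ 0.689  -0.0014  0.16  ]
radish [ 0.413 -0.323  0.045] [ 0.4133 -0.3109  0.0429]
bowl [ 0.5132 -0.3316  0.05  ]
caddy grip [[0.51012046 0.35383971 0.128     ]] bottle [[0.41136306 0.32712441 0.15      ]]
[[0.51269314 0.35152    0.11401825]]
t 0.15 pos [ 0.1851 -0.649   0.404 ] yawY 105.91 tilt 0.07 J [-58.  21.   1.  -0. -70. -17.] F [ 0.4 -0.   0.3] op 0.0876
```

```bash
python3 -c "
from h import *
plan([0.40,-0.16,0.45],95.2)"
```

```text
t 0.15 pos [ 0.1851 -0.649   0.404 ] yawY 105.91 tilt 0.07 J [-58.  21.   1.  -0. -70. -17.] F [ 0.4 -0.   0.3] op 0.0876
shift before turn (tool) [-45.6 411.4 340.8] mm  rotvec [10.71 -0.02 -0.07]  shift after turn [-46.  467.5 258.4]
```

```bash
python3 -m inch '[-0.004,0.035,0.029,0,0,0,0.0,-0.004,0.035,0.029,0,0,0,0.0,-0.004,0.035,0.029,0,0,0,0.0,-0.004,0.035,0.029,0,0,0,0.0,-0.004,0.035,0.029,0,0,0,0.0,-0.004,0.035,0.029,0,0,0,0.0,-0.004,0.035,0.029,0,0,0,0.0,-0.004,0.035,0.029,0,0,0,0.0,-0.004,0.035,0.029,0,0,0,0.0,-0.004,0.035,0.029,0,0,0,0.0,-0.004,0.035,0.029,0,0,0,0.0,-0.004,0.035,0.029,0,0,0,0.0,0,0,0,5,0,0,0.0,0,0,0,5,0,0,0.0,0,0,0,0,0,0,0]'; python3 - <<'E'
from h import *
plan([0.40,-0.16,0.45],95.2)
snap('wrist','w1');snap('top','top1');snap('side','side1')
E
```

```text
clock: 2.02
tool_pos: [0.4097, -0.1335, 0.4515]
orientation: [97.1, 89.6, 102.8]
force: [-0.1, -0.0, -0.4]
opening: 0.0004
t 2.02 pos [ 0.4097 -0.1335  0.4515] yawY 95.71 tilt 0.40 J [  8.  -5. -23.  -0. -72. -92.] F [-0.1 -0.  -0.4] op 0.0004
shift before turn (tool) [  1.3 -25.5 -12.3] mm  rotvec [ 0.51 -0.05 -0.39]  shift after turn [  1.5 -25.6 -12. ]
```

View pics/w1.png

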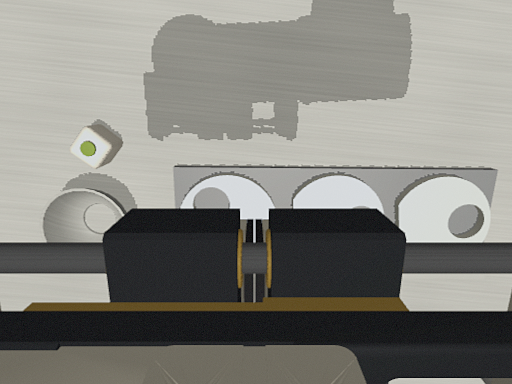

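View pics/top1.png

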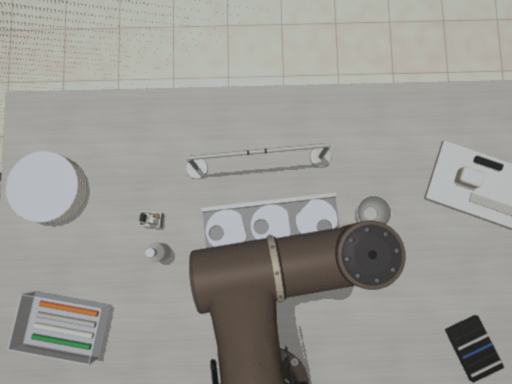

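View pics/side1.png

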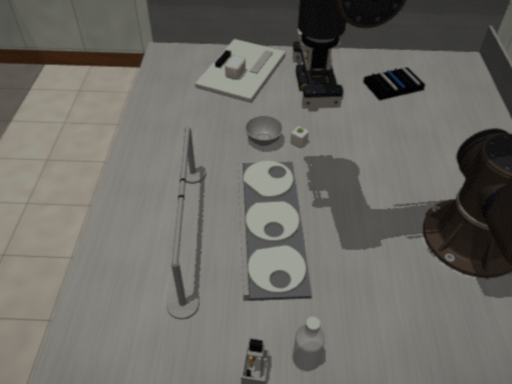

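```bash
python3 -m inch '[-0.01,0.03,0.03,0,0,0,0.0,-0.01,0.03,0.03,0,0,0,0.0,-0.01,0.03,0.03,0,0,0,0.0,-0.01,0.03,0.03,0,0,0,0.0,-0.01,0.03,0.03,0,0,0.4,0.0,0,0,0,0,0,0,0]'; python3 - <<'E'
from h import *
plan([0.55,-0.02,0.45],95.2)
snap('wrist','w2')
E
```

```text
clock: 2.92
tool_pos: [0.5472, 0.0331, 0.5033]
orientation: [95.7, 89.2, 101.6]
force: [-1.1, 0.3, -0.8]
opening: 0.0004
t 2.92 pos [0.5472 0.0331 0.5033] yawY 95.89 tilt 0.79 J [  24.    6.   -6.   -1.  -78. -108.] F [-1.1  0.3 -0.8] op 0.0004
shift before turn (tool) [ 52.6 -53.8  -2.6] mm  rotvec [ 0.69 -0.08 -0.78]  shift after turn [ 53.3 -53.1  -2. ]
```

View pics/w2.png

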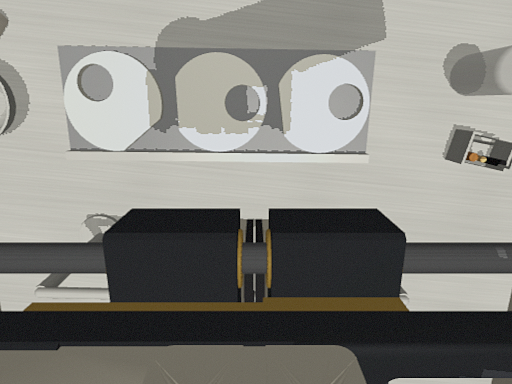

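```bash
cat >> h.py <<'E'
def boards(n,show=True,z0=.0175,z1=.032,tr=None):
    """board centre/hole from depth mask, rectified 0.5 mm grid, returns list sorted by y (board1..3)"""
    s=load(n); P=cloud(s); v=s['depth'].ravel()>0
    Q=P.reshape(-1,3)[v]
    # orthorectify heights: sample grid at z=.023 plane
    gx=np.arange(.36,.62,.0005);gy=np.arange(-.27,.25,.0005)
    X,Y=np.meshgrid(gx,gy,indexing='ij')
    px=proj(s,np.c_[X.ravel(),Y.ravel(),np.full(X.size,.023)]).astype(np.float32)
    Z=cv2.remap(P[:,:,2].astype(np.float32),px[:,0].reshape(X.shape),px[:,1].reshape(X.shape),cv2.INTER_LINEAR,borderValue=0)
    m=((Z>z0)&(Z<z1)).astype(np.uint8)
    m=cv2.morphologyEx(m,cv2.MORPH_OPEN,np.ones((9,9),np.uint8))
    cs,hi=cv2.findContours(m,cv2.RETR_CCOMP,cv2.CHAIN_APPROX_NONE)
    out=[]
    for i,c in enumerate(cs):
        if hi[0][i][3]>=0 or cv2.contourArea(c)<25000: continue
        f=lambda q:np.array([gx[0]+q[1]*.0005,gy[0]+q[0]*.0005])
        (ce,r)=cv2.minEnclosingCircle(c)
        hs=[d for j,d in enumerate(cs) if hi[0][j][3]==i and cv2.contourArea(d)>2000]
        if not hs: print('no hole',f(ce),r*.5);continue
        h=max(hs,key=cv2.contourArea);(hc,hr)=cv2.minEnclosingCircle(h)
        M=cv2.moments(h);hm=f((M['m10']/M['m00'],M['m01']/M['m00']))
        # robust circle fit: points >2mm inside rejected (flat)
        pts=np.array([f(q) for q in c[:,0].astype(float)]); cc=f(ce)
        from scipy.optimize import least_squares
        g=least_squares(lambda p:np.hypot(*(pts-p[:2]).T)-p[2],[*cc,.065],loss='cauchy',f_scale=.0007).x
        out.append((g[:2],hm,g[2],hr*.0005,np.hypot(*(hm-g[:2])),np.degrees(np.arctan2(*(hm-g[:2])[::-1]))))
    out.sort(key=lambda o:o[0][1])
    if show:
        for o in out: print('c',o[0].round(4),'hole',o[1].round(4),'R %.4f hr %.4f dist %.4f holedir %.1f'%o[2:])
    cv2.imwrite('pics/'+n+'_m.png',m[::-1,::-1]*255)
    return out
E
python3 - <<'E'
from h import *
for n in ['w2','top0','side1']: print(n);boards(n)
s=load('w2')
E
```

```text
w2
no hole [ 0.48639088 -0.01709645] 65.51644897460938
c [ 0.4107 -0.0416] hole [0.4664 0.1537] R 0.1573 hr 0.0272 dist 0.2032 holedir 74.1
top0
c [ 0.4939 -0.0206] hole [0.466  0.1555] R 0.0723 hr 0.0311 dist 0.1782 holedir 99.0
side1
c [ 0.4362 -0.0832] hole [0.483 0.019] R 0.1352 hr 0.0257 dist 0.1124 holedir 65.4
c [0.4816 0.1254] hole [0.4667 0.1579] R 0.0711 hr 0.0256 dist 0.0357 holedir 114.6
```

View pics/w2_m.png

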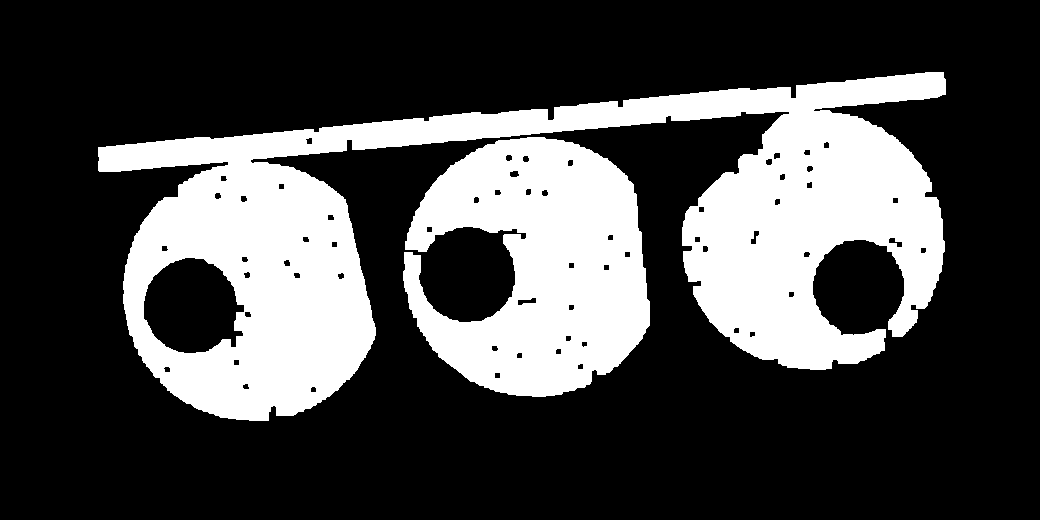

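```bash
cat >> h.py <<'E'
def fitb(n,guess,verbose=True):
    """guess: list of (x,y,holedir deg). model fit by mask agreement"""
    from scipy.optimize import minimize
    s=load(n); P=cloud(s); Zi=cv2.medianBlur(P[:,:,2].astype(np.float32),3); res=[]
    for g in guess:
        gx=np.arange(g[0]-.082,g[0]+.082,.001);gy=np.arange(g[1]-.07,g[1]+.07,.001)
        X,Y=np.meshgrid(gx,gy,indexing='ij')
        px=proj(s,np.c_[X.ravel(),Y.ravel(),np.full(X.size,.023)]).astype(np.float32)
        Z=cv2.remap(Zi,px[:,0].reshape(X.shape),px[:,1].reshape(X.shape),cv2.INTER_LINEAR,borderValue=0)
        m=np.clip((Z-.014)/.006,0,1); ok=(Z>.003)&(Z<.035)
        def mod(p):
            dx=X-p[0];dy=Y-p[1];a=np.radians(p[2]);u=dx*np.cos(a)+dy*np.sin(a);v=-dx*np.sin(a)+dy*np.cos(a)
            sd=np.maximum(np.hypot(dx,dy)-.065,-u-.055); sd=np.maximum(sd,.024-np.hypot(u-.033,v))
            return np.clip(.5-sd/.002,0,1),np.hypot(dx,dy)<.069
        def cost(q):
            p=[g[0]+q[0]/100,g[1]+q[1]/100,g[2]+q[2]*10]; M,w=mod(p)
            bar=(X-g[0])*np.cos(np.radians(5.2))+(Y-g[1])*np.sin(np.radians(5.2))>BARX
            w=w&ok&~bar; return np.sum(np.abs(M-m)[w])/np.sum(w)
        best=None
        for st in ([0,0,0],[.3,.3,.5],[-.3,-.2,-.5]):
            r=minimize(cost,st,method='Nelder-Mead',options=dict(xatol=.003,fatol=1e-5,initial_simplex=np.array(st)+np.vstack([np.zeros(3),np.eye(3)*.5])))
            if best is None or r.fun<best.fun: best=r
        q=best.x;p=np.array([g[0]+q[0]/100,g[1]+q[1]/100,g[2]+q[2]*10])
        h=p[:2]+.033*np.array([np.cos(np.radians(p[2])),np.sin(np.radians(p[2]))])
        res.append((p,h))
        if verbose: print(n,'c',p[:2].round(4),'hdir %.1f'%p[2],'hole',h.round(4),'cost %.3f'%best.fun)
    return res
BARX=.0635
E
python3 - <<'E'
from h import *
G=[(.4978,-.158,224),(.483,-.016,93),(.472,.124,101)]
for n in ['w2','top0','side1']: fitb(n,G)
for n,z in [('w2',.025),('top0',.025)]:
  s=load(n);P=cloud(s)
  # bar inner edge via rectified
  gx=np.arange(.50,.62,.0005);ys=np.arange(-.2,.18,.01);E=[]
  for y in ys:
    px=proj(s,np.c_[gx,np.full(gx.size,y),np.full(gx.size,z)]).astype(np.float32)
    Z=cv2.remap(P[:,:,2].astype(np.float32),px[:,0:1],px[:,1:2],cv2.INTER_LINEAR)[:,0]
    on=np.where((Z>.018)&(Z<.035)&(gx>.555-.0908*(y)-.02))[0]
    if len(on): E.append((y,gx[on[-1]],gx[on[0]]))
  E=np.array(E);print(n,'outer',np.polyfit(E[:,0],E[:,1],1))
E
```

```text
w2 c [ 0.4997 -0.1569] hdir 224.3 hole [ 0.4761 -0.1799] cost 0.027
w2 c [ 0.4863 -0.0169] hdir 96.8 hole [0.4824 0.0158] cost 0.015
w2 c [0.4741 0.1229] hdir 103.1 hole [0.4666 0.1551] cost 0.018
top0 c [ 0.4989 -0.1559] hdir 224.7 hole [ 0.4755 -0.1791] cost 0.022
top0 c [ 0.4856 -0.0156] hdir 96.9 hole [0.4817 0.0171] cost 0.020
top0 c [0.4735 0.1243] hdir 103.7 hole [0.4657 0.1564] cost 0.022
side1 c [ 0.5004 -0.1539] hdir 222.7 hole [ 0.4762 -0.1763] cost 0.054
side1 c [ 0.4866 -0.0141] hdir 97.0 hole [0.4826 0.0187] cost 0.047
side1 c [0.4744 0.1258] hdir 103.5 hole [0.4667 0.1579] cost 0.041
w2 outer [-0.06119926  0.5693978 ]
top0 outer [-0.0911916   0.56250055]
```

```bash
python3 -m inch '[0.033,-0.002,-0.009,0,0,0,0.0,0.033,-0.002,-0.009,0,0,0,0.0,0.033,-0.002,-0.009,-0.3,0,-0.3,0.0,0.033,-0.002,-0.009,0,0,-0.3,0.0,0.033,-0.002,-0.009,0,0,0,0.0,0.033,-0.002,-0.009,0,0,0,0.0,0.033,-0.002,-0.009,0,0,0,0.0,0,0,0,0,0,0,0]'; python3 - <<'E'
from h import *
plan([0.4822,0.0165,0.238],95.2)
snap('side','s3');snap('wrist','w3')
a=cv2.imread('pics/s3.png')[120:300,200:400]; cv2.imwrite('pics/s3c.png',cv2.resize(a,None,fx=3,fy=3,interpolation=cv2.INTER_CUBIC))
E
```

```text
clock: 3.98
tool_pos: [0.4774, 0.0049, 0.2662]
orientation: [124.6, 89.8, 130.7]
force: [0.9, -0.6, 0.5]
opening: 0.0004
t 3.98 pos [0.4774 0.0049 0.2662] yawY 96.10 tilt 0.15 J [  24.   10.  -34.   -0.  -46. -108.] F [ 0.9 -0.6  0.5] op 0.0004
shift before turn (tool) [28.2 11.   6. ] mm  rotvec [ 0.9  -0.09 -0.13]  shift after turn [28.2 11.1  5.8]
```

View pics/s3c.png

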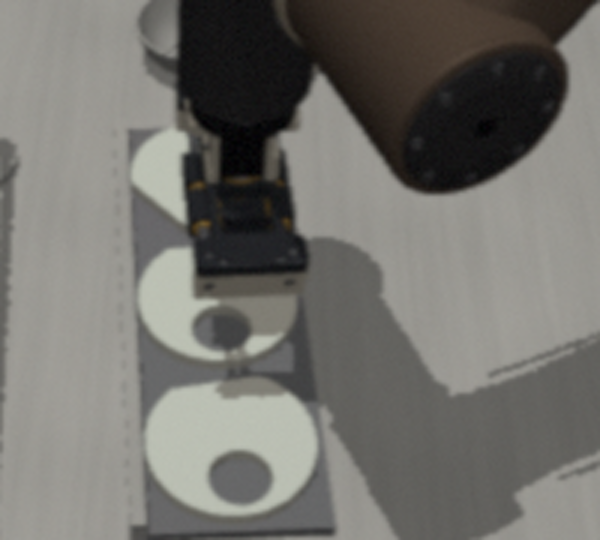

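View pics/w3.png

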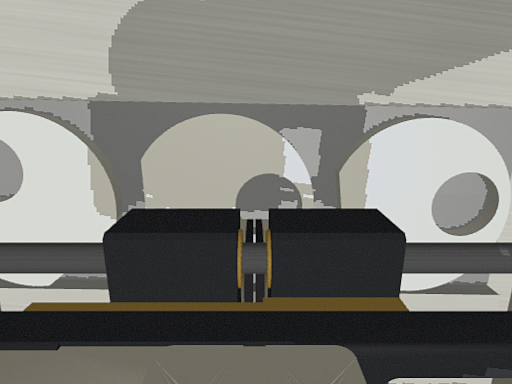

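```bash
python3 - <<'E'
from h import *
a=cv2.imread('pics/s3.png')[195:275,240:320]; cv2.imwrite('pics/s3d.png',cv2.resize(a,None,fx=7,fy=7,interpolation=cv2.INTER_CUBIC))
o,M=state();s=load('s3')
for y in (-.021,-.01,0,.01,.021): print(y,proj(s,o['tool_pos']+M@[.178,y,0]))
E
```

```text
t 4.08 pos [0.4796 0.0058 0.2687] yawY 96.15 tilt 0.28 J [  24.   10.  -34.   -0.  -46. -108.] F [0.3 0.1 1.1] op 0.0005
-0.021 [[275.16834051 200.34780161]]
-0.01 [[275.61364528 203.85002364]]
0 [[276.02344909 207.07303864]]
0.01 [[276.43808367 210.33404659]]
0.021 [[276.89986387 213.96584423]]
```

View pics/s3d.png

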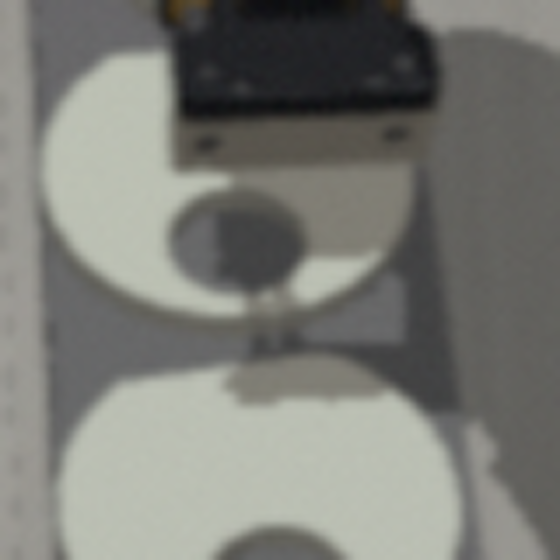

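```bash
python3 -m inch '[0.01,0.0055,0.0015,-0.4,0,-0.1,0.0,0.018,0.0055,0.0015,-0.4,0,-0.1,0.0,0,0,0,0,0,0,0,0,0,0,0,0,0,0]'; python3 - <<'E'
from h import *
plan([0.4822,0.0165,0.238],95.2)
E
```

```text
clock: 4.58
tool_pos: [0.4844, 0.0188, 0.2439]
orientation: [5.0, 89.3, 12.1]
force: [-0.8, -0.1, -0.1]
opening: 0.0008
t 4.58 pos [0.4844 0.0188 0.2439] yawY 97.07 tilt 0.70 J [  26.   12.  -35.    0.  -42. -109.] F [-0.8 -0.1 -0.1] op 0.0008
shift before turn (tool) [ 5.9 -2.  -2.5] mm  rotvec [ 1.87  0.7  -0.07]  shift after turn [ 5.9 -2.1 -2.4]
```

```bash
python3 -m inch '[0.006,-0.002,-0.0025,1.8,0.7,0,0.0,0,0,0,0,0,0,0]'; python3 - <<'E'
from h import *
plan([0.4822,0.0165,0.238],95.2)
E
```

```text
clock: 4.82
tool_pos: [0.4824, 0.0164, 0.2385]
orientation: [69.0, 89.9, 74.1]
force: [0.2, 0.0, -0.0]
opening: 0.0005
t 4.83 pos [0.4824 0.0164 0.2385] yawY 95.13 tilt 0.11 J [  25.   13.  -35.   -0.  -42. -110.] F [ 0.2  0.  -0. ] op 0.0005
shift before turn (tool) [ 0.5  0.1 -0.2] mm  rotvec [-0.07  0.04 -0.1 ]  shift after turn [ 0.5  0.1 -0.2]
```

```bash
python3 -m inch '[0.015,0,0,0,0,0,0,0.015,0,0,0,0,0,0,0.007,0,0,0,0,0,0,0.006,0,0,0,0,0,0,0,0,0,0,0,0,0]'; python3 - <<'E'
from h import *
plan([0.4822,0.0165,0.194],95.2)
snap('side','s4')
a=cv2.imread('pics/s4.png')[175:275,220:320]; cv2.imwrite('pics/s4d.png',cv2.resize(a,None,fx=6,fy=6,interpolation=cv2.INTER_CUBIC))
E
```

```text
clock: 5.45
tool_pos: [0.4832, 0.0163, 0.1957]
orientation: [36.6, 89.8, 41.7]
force: [0.1, 0.2, 0.0]
opening: 0.0003
t 5.45 pos [0.4832 0.0163 0.1957] yawY 95.09 tilt 0.23 J [  25.   17.  -38.   -0.  -35. -110.] F [0.1 0.2 0. ] op 0.0003
shift before turn (tool) [ 1.7  0.3 -1. ] mm  rotvec [-0.11  0.19 -0.14]  shift after turn [ 1.7  0.3 -1. ]
```

View pics/s4d.png

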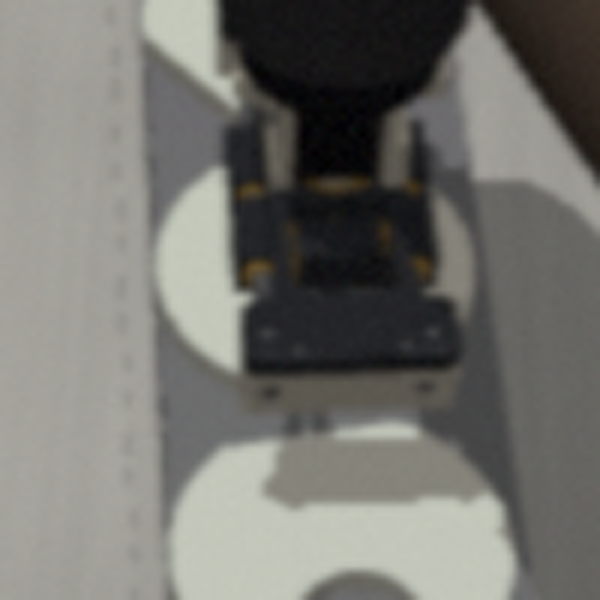

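```bash
python3 -m inch '[0.001,-0.0007,-0.0062,0,0,0,0,0,-0.0017,-0.0055,0,0,0,0,0,-0.0026,-0.0051,0,0,0,0,0,-0.0034,-0.0046,0,0,0,0,0,-0.0042,-0.0039,0,0,0,0,0,-0.0048,-0.0032,0,0,0,0,0,-0.0053,-0.0023,0,0,0,0,0,-0.0056,-0.0013,0,0,0,0,0,0,0,0,0,0,0]'; cat >> h.py <<'E'
YP=5.2
def rel(c):
    o,M=state();a=np.radians(YP);d=o['tool_pos'][:2]-np.array(c)
    u=np.array([d[0]*np.cos(a)+d[1]*np.sin(a),-d[0]*np.sin(a)+d[1]*np.cos(a)])*1000
    print('tool rel to centre, plate axes mm',u.round(1),'r %.1f phi %.1f'%(np.hypot(*u),np.degrees(np.arctan2(u[1],u[0]))%360),'tipz %.4f'%(o['tool_pos'][2]-.178))
E
python3 - <<'E'
from h import *
rel((.486,-.0158))
snap('top','t5')
a=cv2.imread('pics/t5.png')[180:270,190:350]; cv2.imwrite('pics/t5d.png',cv2.resize(a,None,fx=5,fy=5,interpolation=cv2.INTER_CUBIC))
snap('side','s5')
a=cv2.imread('pics/s5.png')[135:305,220:330]; cv2.imwrite('pics/s5d.png',cv2.resize(a,None,fx=3.5,fy=3.5,interpolation=cv2.INTER_CUBIC))
E
```

```text
clock: 6.62
tool_pos: [0.458, -0.0118, 0.1997]
orientation: [22.8, 88.4, 28.1]
force: [-0.9, 1.6, 5.7]
opening: 0.0007
t 6.62 pos [ 0.458  -0.0118  0.1997] yawY 95.31 tilt 1.60 J [  23.   14.  -41.   -0.  -33. -108.] F [-0.9  1.6  5.7] op 0.0007
tool rel to centre, plate axes mm [-27.6   6.5] r 28.3 phi 166.8 tipz 0.0217
```

View pics/s5d.png

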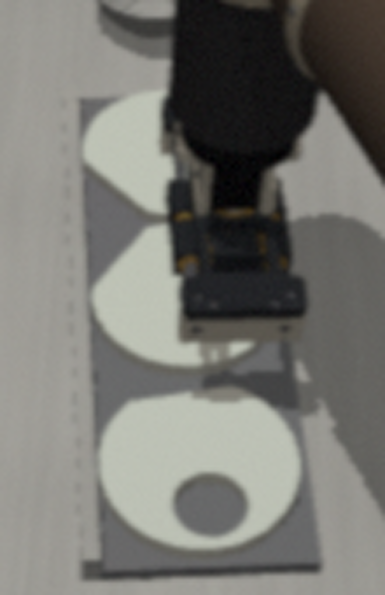

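View pics/t5d.png

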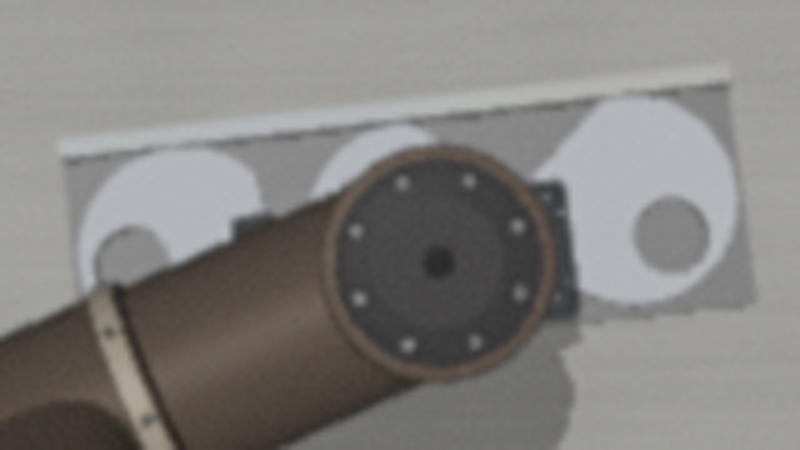

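```bash
python3 -m inch '[-0.02,0,0,0,0,0,0,-0.02,0,0,0,0,0,0,0,0.02,0.05,0,1.2,0,0,0,0.02,0.05,0,0,0,0,0,0.02,0.03,0,0,0,0,0,0,0,0,0,0,0]'; cat >> h.py <<'E'
E
python3 - <<'E'
from h import *
plan([.5,0,.3],95.2)
snap('wrist','w6');snap('side','s6')
fitb('w6',[(.486,-.016,150)]);
fitb('s6',[(.486,-.016,150)]);
E
```

```text
clock: 7.48
tool_pos: [0.578, 0.0574, 0.2406]
orientation: [134.6, 89.3, 139.7]
force: [-0.5, 0.3, -1.0]
opening: 0.0002
t 7.47 pos [0.578  0.0574 0.2406] yawY 95.11 tilt 0.68 J [  25.   21.  -22.   -1.  -47. -109.] F [-0.5  0.3 -1. ] op 0.0002
shift before turn (tool) [-59.2 -49.7 -83.3] mm  rotvec [-0.09 -0.48 -0.48]  shift after turn [-59.4 -50.1 -82.8]
w6 c [ 0.4859 -0.0182] hdir 148.1 hole [ 0.4578 -0.0007] cost 0.016
s6 c [ 0.4868 -0.0133] hdir 152.9 hole [0.4574 0.0017] cost 0.049
```

View pics/w6.png

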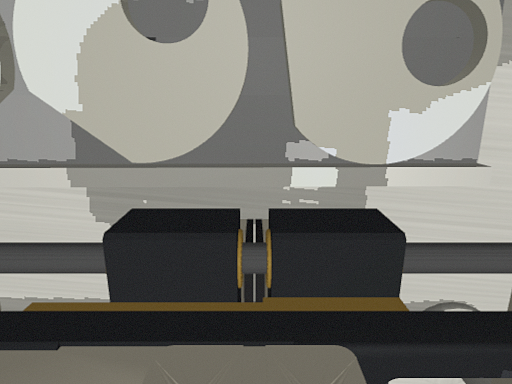

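View pics/s6.png

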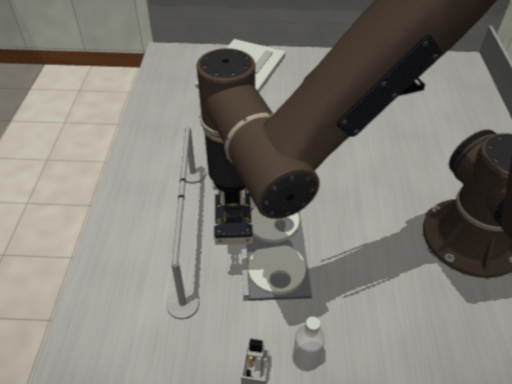

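```bash
python3 -m inch '[0.003,-0.022,-0.036,0,-0.4,-0.4,0,0.003,-0.022,-0.04,0,0,0,0,0.003,-0.022,-0.04,0,0,0,0,0,0,0,0,0,0,0]'; python3 - <<'E'
from h import *
plan([0.4577,0.0,0.193],95.2)
E
```

```text
clock: 8.07
tool_pos: [0.457, -0.0251, 0.2304]
orientation: [178.2, 89.5, -176.9]
force: [0.1, 0.0, 0.5]
opening: 0.0005
t 8.07 pos [ 0.457  -0.0251  0.2304] yawY 94.93 tilt 0.51 J [  22.   12.  -39.   -0.  -40. -106.] F [0.1 0.  0.5] op 0.0005
shift before turn (tool) [37.3 24.9  3.1] mm  rotvec [-0.27 -0.51 -0.02]  shift after turn [37.4 24.9  2.9]
```

```bash
python3 -m inch '[0.005,0.0125,0.0015,0,-0.4,0,0,0.005,0.0125,0.0015,0,0,0,0,0.005,0,0,0,0,0,0,0,0,0,0,0,0,0]'; python3 - <<'E'
from h import *
plan([0.4577,0.0,0.193],95.2)
E
```

```text
clock: 8.57
tool_pos: [0.4577, 0.0021, 0.2146]
orientation: [163.2, 89.9, 168.2]
force: [0.1, -0.6, -0.1]
opening: 0.0005
t 8.57 pos [0.4577 0.0021 0.2146] yawY 94.96 tilt 0.07 J [  25.   13.  -40.   -0.  -37. -110.] F [ 0.1 -0.6 -0.1] op 0.0005
shift before turn (tool) [21.6 -2.1 -0.2] mm  rotvec [-0.24 -0.07 -0.02]  shift after turn [21.6 -2.1 -0.2]
```

```bash
python3 -m inch '[0.008,-0.001,0,0,0,0,0,0.008,-0.001,0,0,0,0,0,0.005,0,0,0,0,0,0,0.001,-0.003,-0.001,0,0,0,0,0,-0.004,-0.001,0,0,0,0,0,-0.004,-0.001,0,0,0,0,0,-0.004,-0.001,0,0,0,0,0,0,0,0,0,0,0]'; python3 - <<'E'
from h import *
plan([0.4577,0.0,0.193],95.2)
rel((.486,-.017))
E
```

```text
clock: 9.57
tool_pos: [0.4562, -0.016, 0.1911]
orientation: [54.0, 89.9, 59.0]
force: [-0.2, 0.1, 0.2]
opening: 0.0
t 9.57 pos [ 0.4562 -0.016   0.1911] yawY 94.95 tilt 0.09 J [  23.   15.  -41.   -0.  -33. -108.] F [-0.2  0.1  0.2] op 0.0000
shift before turn (tool) [-1.9 15.8  2.9] mm  rotvec [-0.25  0.05 -0.07]  shift after turn [-1.9 15.8  3. ]
t 9.57 pos [ 0.4562 -0.016   0.1911] yawY 94.95 tilt 0.09 J [  23.   15.  -41.   -0.  -33. -108.] F [-0.2  0.1  0.2] op 0.0000
tool rel to centre, plate axes mm [-29.6   3.7] r 29.8 phi 172.9 tipz 0.0131
```

```bash
python3 -m inch '[-0.001,-0.004,-0.001,0,0,0,0,0,-0.004,-0.001,0,0,0,0,0,-0.004,-0.001,0,0,0,0,0,-0.004,0,0,0,0,0,0,-0.001,0,0,0,0,0,0,0,0,0,0,0,0]'; python3 - <<'E'
from h import *
rel((.486,-.017))
snap('side','s7')
fitb('s7',[(.486,-.016,180)]);
a=cv2.imread('pics/s7.png')[135:305,220:330]; cv2.imwrite('pics/s7d.png',cv2.resize(a,None,fx=3.5,fy=3.5,interpolation=cv2.INTER_CUBIC))
E
```

```text
clock: 10.32
tool_pos: [0.4588, -0.0308, 0.1934]
orientation: [26.0, 89.1, 31.0]
force: [-0.5, 2.9, -2.0]
opening: 0.0
t 10.32 pos [ 0.4588 -0.0308  0.1934] yawY 95.06 tilt 0.90 J [  21.   15.  -41.   -0.  -33. -105.] F [-0.5  2.9 -2. ] op 0.0000
tool rel to centre, plate axes mm [-28.4 -11.3] r 30.5 phi 201.8 tipz 0.0154
s7 c [ 0.4865 -0.0141] hdir 197.3 hole [ 0.455  -0.0239] cost 0.032
```

View pics/s7d.png

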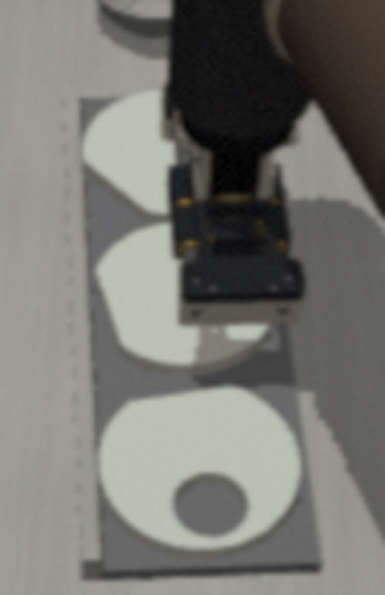

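```bash
python3 -m inch '[0,0.005,-0.001,0,0.9,0,0,0,0.005,-0.001,0,0,0,0,0,0.005,-0.001,0,0,0,0,0,0.004,-0.001,0,0,0,0,0,0.003,0,0,0,0,0,0,0.002,0,0,0,0,0,0,0,0,0,0,0,0]'; python3 - <<'E'
from h import *
rel((.486,-.017))
snap('side','s8')
fitb('s8',[(.486,-.016,180)]);
E
```

```text
clock: 11.25
tool_pos: [0.4548, -0.0112, 0.1942]
orientation: [-102.9, 89.8, -97.7]
force: [3.2, -4.9, -2.0]
opening: 0.0002
t 11.25 pos [ 0.4548 -0.0112  0.1942] yawY 95.17 tilt 0.17 J [  24.   15.  -41.    0.  -34. -109.] F [ 3.2 -4.9 -2. ] op 0.0002
tool rel to centre, plate axes mm [-30.6   8.6] r 31.7 phi 164.2 tipz 0.0162
s8 c [ 0.4857 -0.0109] hdir 185.7 hole [ 0.4529 -0.0142] cost 0.041
```

```bash
python3 -m inch '[0,-0.005,0.001,0,0,0,0,0,-0.004,0.004,0,0,0,0,0,0,0.005,0,0,0,0,0,0,0.004,0,0,0,0,0,0,0.003,0,0,0,0,0,0,0.003,0,0,0,0,0,0,0.003,0,0,0,0]'; python3 - <<'E'
from h import *
rel((.486,-.017))
E
```

```text
clock: 12.18
tool_pos: [0.4751, -0.0191, 0.1928]
orientation: [-161.9, 89.2, -156.8]
force: [-14.1, 5.2, 11.5]
opening: 0.0004
t 12.18 pos [ 0.4751 -0.0191  0.1928] yawY 95.06 tilt 0.78 J [  22.   17.  -39.    0.  -35. -106.] F [-14.1   5.2  11.5] op 0.0004
tool rel to centre, plate axes mm [-11.1  -1.1] r 11.1 phi 185.6 tipz 0.0148
```

```bash
python3 -m inch '[0,0,0.003,0,0,0,0,0,0,0.003,0,0,0,0,0,0,0,0,0,0,0]'; python3 - <<'E'
from h import *
rel((.486,-.017))
snap('side','s9')
fitb('s9',[(.495,-.012,185)]);
a=cv2.imread('pics/s9.png')[135:305,220:330]; cv2.imwrite('pics/s9d.png',cv2.resize(a,None,fx=3.5,fy=3.5,interpolation=cv2.INTER_CUBIC))
E
```

```text
clock: 12.55
tool_pos: [0.4764, -0.0187, 0.1924]
orientation: [-169.2, 88.6, -164.2]
force: [-1.5, 2.6, 3.3]
opening: 0.0004
t 12.55 pos [ 0.4764 -0.0187  0.1924] yawY 94.97 tilt 1.45 J [  21.   17.  -38.   -0.  -36. -106.] F [-1.5  2.6  3.3] op 0.0004
tool rel to centre, plate axes mm [-9.7 -0.8] r 9.7 phi 184.9 tipz 0.0144
s9 c [ 0.5036 -0.0112] hdir 185.0 hole [ 0.4707 -0.0141] cost 0.066
```

View pics/s9d.png

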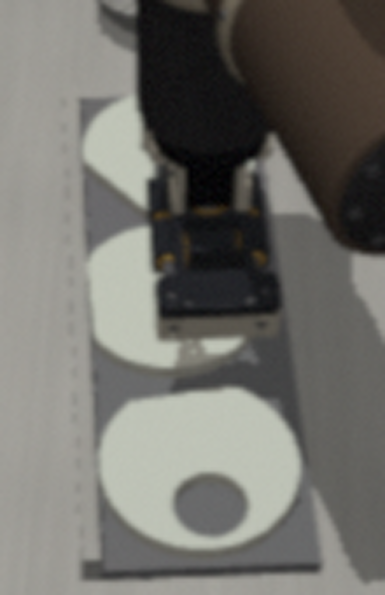

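```bash
python3 -m inch '[0,0,0.003,0,0,0,0,0,0,0.004,0,0,0,0,0,0,0.005,0,0,0,0]'; python3 - <<'E'
from h import *
plan([.4764,-.0187,.193],95.2)
rel((.486,-.017))
E
```

```text
clock: 12.98
tool_pos: [0.4806, -0.0186, 0.1909]
orientation: [-172.3, 87.4, -167.5]
force: [-22.0, 10.5, 24.2]
opening: 0.0008
t 12.97 pos [ 0.4806 -0.0186  0.1909] yawY 94.79 tilt 2.57 J [  21.   18.  -37.   -1.  -38. -106.] F [-22.   10.5  24.2] op 0.0008
shift before turn (tool) [-1.9  0.3 -4.3] mm  rotvec [-0.42 -2.55  0.34]  shift after turn [-2.1  0.3 -4.2]
t 12.97 pos [ 0.4806 -0.0186  0.1909] yawY 94.79 tilt 2.57 J [  21.   18.  -37.   -1.  -38. -106.] F [-22.   10.5  24.2] op 0.0008
tool rel to centre, plate axes mm [-5.5 -1.1] r 5.6 phi 191.7 tipz 0.0129
```

```bash
python3 -m inch '[-0.003,0,-0.003,0,-1,0,0,-0.002,0,-0.005,0,-1,0,0,-0.02,0,0,0,-0.5,0,0,-0.02,0,0,0,0,0,0,-0.03,0,0.03,0,0,0,0,-0.03,0,0.05,0,0,0,0,-0.03,0,0.05,0,0,0,0,0,0,0,0,0,0,0]'; python3 - <<'E'
from h import *
state()
snap('wrist','w10')
fitb('w10',[(.496,-.016,185)]);
E
```

```text
clock: 13.98
tool_pos: [0.6067, -0.0071, 0.3326]
orientation: [-31.6, 89.3, -26.7]
force: [-1.3, -0.1, -1.0]
opening: 0.0005
t 13.97 pos [ 0.6067 -0.0071  0.3326] yawY 94.89 tilt 0.74 J [  18.   17.  -14.    1.  -58. -103.] F [-1.3 -0.1 -1. ] op 0.0005
w10 c [ 0.4964 -0.0168] hdir 188.7 hole [ 0.4638 -0.0218] cost 0.054
```

View pics/w10.png

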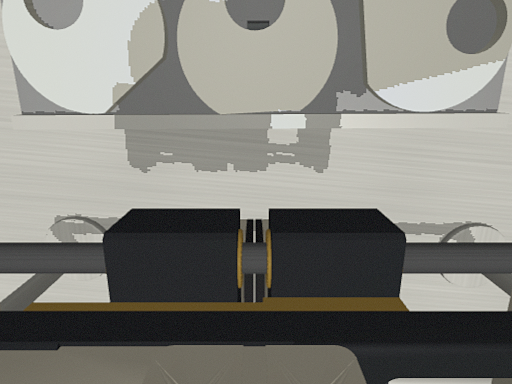

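```bash
python3 - <<'E'
import cv2
a=cv2.imread('pics/w10.png')[60:130,160:350]; cv2.imwrite('pics/w10d.png',cv2.resize(a,None,fx=4.2,fy=4.2,interpolation=cv2.INTER_CUBIC))
E
```

```text
(no output)
```

View pics/w10d.png

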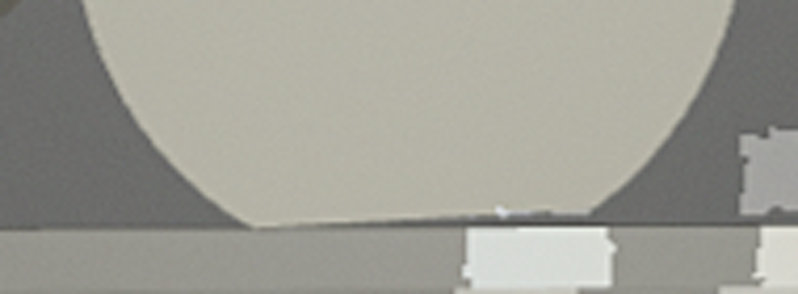

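```bash
python3 - <<'E'
from h import *
plan([.463,-.014,.235],95.2)
E
```

```text
t 14.03 pos [ 0.6046 -0.0074  0.331 ] yawY 94.86 tilt 0.57 J [  18.   17.  -15.    1.  -58. -103.] F [-0.8 -0.8 -0.1] op 0.0002
shift before turn (tool) [  94.9    6.  -142.4] mm  rotvec [-0.34  0.43  0.37]  shift after turn [  96.     6.3 -141.6]
```

```bash
python3 -m inch '[0.016,0.001,-0.028,-0.3,0.4,0.3,0,0.019,0.001,-0.028,0,0,0,0,0.019,0.001,-0.028,0,0,0,0,0.019,0.001,-0.028,0,0,0,0,0.019,0.001,-0.028,0,0,0,0,0,0,0,0,0,0,0]'; python3 - <<'E'
from h import *
plan([.463,-.014,.193],95.2)
E
```

```text
clock: 14.78
tool_pos: [0.4544, -0.0173, 0.2325]
orientation: [-123.4, 89.9, -118.3]
force: [0.8, 0.4, 0.7]
opening: 0.0003
t 14.78 pos [ 0.4544 -0.0173  0.2325] yawY 95.10 tilt 0.12 J [  23.   11.  -39.    0.  -40. -108.] F [0.8 0.4 0.7] op 0.0003
shift before turn (tool) [39.5  2.6  8.9] mm  rotvec [-0.1  -0.07  0.1 ]  shift after turn [39.5  2.6  8.8]
```

```bash
python3 -m inch '[0.013,0.004,0.004,0,0,0,0,0.013,0.001,0,0,0,0,0,0.008,0,0,0,0,0,0,0.004,0,0,0,0,0,0,0,0,0,0,0,0,0]'; python3 - <<'E'
from h import *
plan([.463,-.014,.193],95.2)
E
```

```text
clock: 15.4
tool_pos: [0.461, -0.0108, 0.1982]
orientation: [-32.8, 89.7, -27.5]
force: [1.0, 0.1, -0.1]
opening: 0.0003
t 15.40 pos [ 0.461  -0.0108  0.1982] yawY 95.38 tilt 0.32 J [  23.   15.  -41.    0.  -34. -108.] F [ 1.   0.1 -0.1] op 0.0003
shift before turn (tool) [ 5.3 -3.3  1.7] mm  rotvec [0.18 0.27 0.17]  shift after turn [ 5.2 -3.3  1.8]
```

```bash
python3 -m inch '[0.003,0,0.002,0,0.2,0,0,0,0,0.004,0,-0.2,0,0,0,0,0.004,0,-0.3,0,0,0,0,0.004,0,-0.5,0,0,0,0,0.004,0,-0.5,0,0,-0.0005,0,0.004,0,-0.5,0,0]'; python3 - <<'E'
from h import *
plan([.463,-.014,.193],95.2)
rel((.486,-.017))
E
```

```text
clock: 16.15
tool_pos: [0.4724, -0.0136, 0.1892]
orientation: [-80.7, 89.4, -75.7]
force: [-29.6, 17.0, 37.6]
opening: 0.0003
t 16.15 pos [ 0.4724 -0.0136  0.1892] yawY 95.02 tilt 0.63 J [  23.   17.  -40.    1.  -33. -109.] F [-29.6  17.   37.6] op 0.0003
shift before turn (tool) [-3.8  0.4 -9.4] mm  rotvec [-0.18  0.1   0.62]  shift after turn [-3.8  0.5 -9.4]
t 16.15 pos [ 0.4724 -0.0136  0.1892] yawY 95.02 tilt 0.63 J [  23.   17.  -40.    1.  -33. -109.] F [-29.6  17.   37.6] op 0.0003
tool rel to centre, plate axes mm [-13.2   4.6] r 14.0 phi 160.9 tipz 0.0112
```

```bash
python3 -m inch '[-0.005,0,-0.003,0,0,0,0,0,0,0,0,0,0,0]'; python3 - <<'E'
from h import *
rel((.486,-.017))
E
```

```text
clock: 16.4
tool_pos: [0.4698, -0.0135, 0.1936]
orientation: [-80.6, 89.4, -75.6]
force: [0.6, 0.3, 0.9]
opening: 0.0003
t 16.40 pos [ 0.4698 -0.0135  0.1936] yawY 95.02 tilt 0.62 J [  23.   16.  -40.    1.  -34. -109.] F [0.6 0.3 0.9] op 0.0003
tool rel to centre, plate axes mm [-15.8   5. ] r 16.6 phi 162.6 tipz 0.0156
```

```bash
python3 -m inch '[-0.001,0,0.003,0,0,0.4,0,-0.001,0,0.003,0,0,0,0,-0.001,0,0.003,0,0,0,0]'; python3 - <<'E'
from h import *
rel((.486,-.017))
E
```

```text
clock: 16.77
tool_pos: [0.4747, -0.0146, 0.1936]
orientation: [-155.7, 89.2, -150.8]
force: [-6.4, -0.9, -0.1]
opening: 0.0001
t 16.77 pos [ 0.4747 -0.0146  0.1936] yawY 94.90 tilt 0.79 J [  22.   17.  -39.    0.  -35. -107.] F [-6.4 -0.9 -0.1] op 0.0001
tool rel to centre, plate axes mm [-11.1   3.5] r 11.6 phi 162.6 tipz 0.0156
```

```bash
python3 -m inch '[-0.001,0,0.004,0,-0.3,0,0,-0.001,0,0.004,0,-0.3,0,0,-0.001,0,0.005,0,-0.3,0,0]'; python3 - <<'E'
from h import *
rel((.486,-.017))
E
```

```text
clock: 17.15
tool_pos: [0.4784, -0.0162, 0.1926]
orientation: [-160.4, 88.6, -155.8]
force: [-20.4, 7.7, 14.5]
opening: 0.0002
t 17.15 pos [ 0.4784 -0.0162  0.1926] yawY 94.60 tilt 1.44 J [  22.   17.  -38.    0.  -36. -107.] F [-20.4   7.7  14.5] op 0.0002
tool rel to centre, plate axes mm [-7.5  1.5] r 7.6 phi 168.5 tipz 0.0146
```

```bash
python3 -m inch '[-0.001,0,-0.003,0,-0.4,0,0,-0.001,0,-0.004,0,-1,0,0,-0.02,0,0,0,0,0,0,-0.02,0,0,0,0,0,0,-0.03,0,0.03,0,0,0,0,-0.03,0,0.05,0,0,0,0,-0.03,0,0.05,0,0,0,0,0,0,0,0,0,0,0]'; python3 - <<'E'
from h import *
state()
snap('wrist','w11')
a=cv2.imread('pics/w11.png')[50:130,160:350]; cv2.imwrite('pics/w11d.png',cv2.resize(a,None,fx=4.2,fy=4.2,interpolation=cv2.INTER_CUBIC))
E
```

```text
clock: 18.15
tool_pos: [0.6065, -0.0047, 0.331]
orientation: [-26.1, 89.1, -21.4]
force: [-1.3, -0.1, -1.1]
opening: 0.0004
t 18.15 pos [ 0.6065 -0.0047  0.331 ] yawY 94.66 tilt 0.92 J [  18.   17.  -15.    1.  -57. -104.] F [-1.3 -0.1 -1.1] op 0.0004
```

View pics/w11d.png

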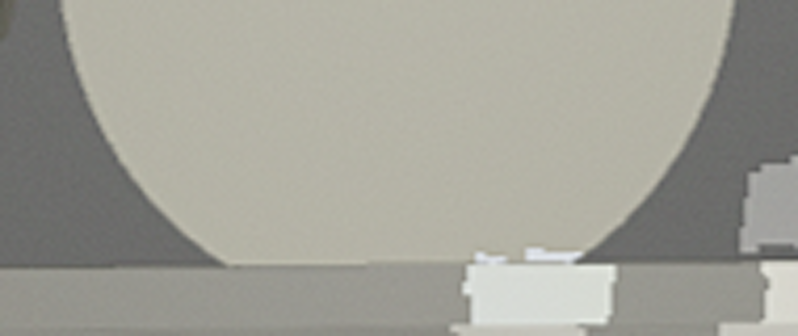

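```bash
python3 - <<'E'
from h import *
plan([.466,.156,.235],95.2)
E
```

```text
t 18.20 pos [ 0.6045 -0.005   0.3294] yawY 94.63 tilt 0.74 J [  18.   17.  -15.    1.  -57. -104.] F [-0.3 -0.6  0.1] op 0.0002
shift before turn (tool) [  91.8  172.3 -126. ] mm  rotvec [-0.57  0.62  0.4 ]  shift after turn [  94.4  172.9 -123.3]
```

```bash
python3 -m inch '[0.015,0.029,-0.02,-0.5,0.6,0.4,0,0.015,0.029,-0.02,0,0,0,0,0.016,0.029,-0.02,0,0,0,0,0.016,0.029,-0.02,0,0,0,0,0.016,0.029,-0.02,0,0,0,0,0.016,0.029,-0.02,0,0,0,0,0,0,0,0,0,0,0]'; python3 - <<'E'
from h import *
plan([.466,.156,.194],95.2)
E
```

```text
clock: 19.08
tool_pos: [0.4601, 0.1586, 0.2282]
orientation: [-135.0, 90.0, -130.0]
force: [0.2, 0.0, 0.6]
opening: 0.0007
t 19.07 pos [0.4601 0.1586 0.2282] yawY 94.98 tilt 0.01 J [  42.   14.  -36.    0.  -40. -127.] F [0.2 0.  0.6] op 0.0007
shift before turn (tool) [34.2 -3.1  5.6] mm  rotvec [-0.22 -0.01  0.01]  shift after turn [34.2 -3.1  5.6]
```

```bash
python3 -m inch '[0.011,-0.003,0.0055,0,0,0,0,0.011,0,0,0,0,0,0,0.007,0,0,0,0,0,0,0.004,0,0,0,0,0,0,0,0,0,0,0,0,0]'; python3 - <<'E'
from h import *
plan([.466,.156,.193],95.2)
rel((.4743,.1238))
E
```

```text
clock: 19.7
tool_pos: [0.4666, 0.1538, 0.1926]
orientation: [-87.4, 90.0, -82.5]
force: [0.2, -0.9, 0.0]
opening: 0.0004
t 19.70 pos [0.4666 0.1538 0.1926] yawY 94.85 tilt 0.01 J [  41.   18.  -37.    0.  -35. -126.] F [ 0.2 -0.9  0. ] op 0.0004
shift before turn (tool) [-0.4  2.2 -0.5] mm  rotvec [-0.35  0.    0.01]  shift after turn [-0.4  2.2 -0.4]
t 19.70 pos [0.4666 0.1538 0.1926] yawY 94.85 tilt 0.01 J [  41.   18.  -37.    0.  -35. -126.] F [ 0.2 -0.9  0. ] op 0.0004
tool rel to centre, plate axes mm [-4.9 30.6] r 31.0 phi 99.1 tipz 0.0146
```

```bash
python3 -m inch '[0,-0.0008,-0.004,0,0,0,0,0,-0.0012,-0.004,0,0,0,0,0,-0.0016,-0.0036,0,0,0,0,0,-0.002,-0.0034,0,0,0,0,0,-0.0025,-0.0031,0,0,0,0,0,-0.0028,-0.0028,0,0,0,0]'; python3 - <<'E'
from h import *
plan([.466,.156,.194],95.2)
rel((.4743,.1238))
E
```

```text
clock: 20.45
tool_pos: [0.4476, 0.1423, 0.1945]
orientation: [29.1, 89.5, 34.1]
force: [2.8, 1.5, -0.7]
opening: 0.0007
t 20.45 pos [0.4476 0.1423 0.1945] yawY 94.95 tilt 0.47 J [  42.   16.  -40.    0.  -34. -127.] F [ 2.8  1.5 -0.7] op 0.0007
shift before turn (tool) [ 0.7 12.1 19.5] mm  rotvec [-0.25  0.41 -0.23]  shift after turn [ 0.5 12.  19.6]
t 20.45 pos [0.4476 0.1423 0.1945] yawY 94.95 tilt 0.47 J [  42.   16.  -40.    0.  -34. -127.] F [ 2.8  1.5 -0.7] op 0.0007
tool rel to centre, plate axes mm [-24.9  20.8] r 32.5 phi 140.2 tipz 0.0165
```

```bash
python3 -m inch '[0.0005,-0.0032,-0.0024,0,0.4,0,0,0.0005,-0.0035,-0.002,0,0,0,0,0.0004,-0.0037,-0.0015,0,0,0,0,0.0004,-0.0039,-0.0011,0,0,0,0,0.0003,-0.004,-0.0006,0,0,0,0,0.0003,-0.004,0,0,0,0,0,0,-0.004,0,0,0,0,0]'; python3 - <<'E'
from h import *
rel((.4743,.1238))
snap('side','s12')
fitb('s12',[(.474,.126,180)]);
E
```

```text
clock: 21.32
tool_pos: [0.4459, 0.1242, 0.1947]
orientation: [55.8, 88.3, 60.9]
force: [-10.2, 23.2, 1.4]
opening: 0.0005
t 21.32 pos [0.4459 0.1242 0.1947] yawY 95.07 tilt 1.67 J [  40.   15.  -40.   -1.  -33. -124.] F [-10.2  23.2   1.4] op 0.0005
tool rel to centre, plate axes mm [-28.3   3. ] r 28.4 phi 173.9 tipz 0.0167
s12 c [0.4739 0.1254] hdir 162.9 hole [0.4423 0.1351] cost 0.025
```

```bash
python3 -m inch '[0,-0.004,-0.001,0,0.8,0.2,0,0,-0.004,-0.001,0,0.5,0.2,0,0,-0.004,-0.001,0,0,0,0,0,-0.003,0,0,0,0,0]'; python3 - <<'E'
from h import *
rel((.4743,.1238))
snap('side','s12')
fitb('s12',[(.474,.126,180)]);
E
```

```text
clock: 21.88
tool_pos: [0.4457, 0.1138, 0.1953]
orientation: [89.0, 87.6, 94.2]
force: [-0.5, 12.5, 0.4]
opening: 0.0005
t 21.88 pos [0.4457 0.1138 0.1953] yawY 95.18 tilt 2.37 J [  38.   15.  -39.   -4.  -34. -120.] F [-0.5 12.5  0.4] op 0.0005
tool rel to centre, plate axes mm [-29.4  -7.3] r 30.3 phi 194.0 tipz 0.0173
s12 c [0.4735 0.1257] hdir 175.9 hole [0.4406 0.128 ] cost 0.027
```

```bash
python3 -c "
from h import *
plan([.4457,.1138,.194],95.2)"
```

```text
t 21.93 pos [0.4458 0.1138 0.1953] yawY 95.18 tilt 2.38 J [  38.   15.  -39.   -4.  -34. -120.] F [ 0.6  9.4 -0.7] op 0.0003
shift before turn (tool) [ 1.3 -0.  -0.1] mm  rotvec [-0.02  0.05 -2.38]  shift after turn [ 1.3  0.  -0.1]
```

```bash
python3 -m inch '[0.001,0,0,0,0,-1.2,0,0.0005,0,0,0,0,-1.2,0,0,0,0,0,0,0,0]'; python3 - <<'E'
from h import *
rel((.4743,.1238))
snap('side','s12')
fitb('s12',[(.474,.126,180)]);
E
```

```text
clock: 22.3
tool_pos: [0.4472, 0.1171, 0.1948]
orientation: [37.2, 89.5, 42.4]
force: [-1.4, 4.2, -0.2]
opening: 0.0002
t 22.30 pos [0.4472 0.1171 0.1948] yawY 95.17 tilt 0.52 J [  39.   15.  -41.   -0.  -34. -124.] F [-1.4  4.2 -0.2] op 0.0002
tool rel to centre, plate axes mm [-27.6  -4.2] r 28.0 phi 188.6 tipz 0.0168
s12 c [0.4737 0.1257] hdir 187.3 hole [0.441  0.1216] cost 0.032
```

```bash
python3 -m inch '[0,0.004,0.002,0,0,0,0,0,0.003,0.004,0,0,0,0,-0.0005,0,0.004,0,0,0,0,-0.0005,0,0.004,0,-0.2,0,0,-0.001,0,0.003,0,-0.3,0,0,-0.001,0,0.003,0,-0.3,0,0]'; python3 - <<'E'
from h import *
plan([.4457,.1138,.194],95.2)
rel((.4743,.1238))
E
```

```text
clock: 23.1
tool_pos: [0.461, 0.1218, 0.1944]
orientation: [-28.7, 89.8, -23.9]
force: [-21.3, 10.7, 4.8]
opening: 0.0004
t 23.10 pos [0.461  0.1218 0.1944] yawY 94.84 tilt 0.23 J [  39.   17.  -39.    0.  -34. -124.] F [-21.3  10.7   4.8] op 0.0004
shift before turn (tool) [  0.3  -6.7 -15.9] mm  rotvec [-0.36  0.2   0.11]  shift after turn [  0.4  -6.6 -15.9]
t 23.10 pos [0.461  0.1218 0.1944] yawY 94.84 tilt 0.23 J [  39.   17.  -39.    0.  -34. -124.] F [-21.3  10.7   4.8] op 0.0004
tool rel to centre, plate axes mm [-13.4  -0.8] r 13.5 phi 183.4 tipz 0.0164
```

```bash
python3 - <<'E'
from h import *
snap('side','s13')
fitb('s13',[(.48,.126,187)]);
a=cv2.imread('pics/s13.png')[155:305,220:330]; cv2.imwrite('pics/s13d.png',cv2.resize(a,None,fx=4,fy=4,interpolation=cv2.INTER_CUBIC))
E
```

```text
s13 c [0.4885 0.1287] hdir 185.4 hole [0.4557 0.1256] cost 0.039
```

View pics/s13d.png

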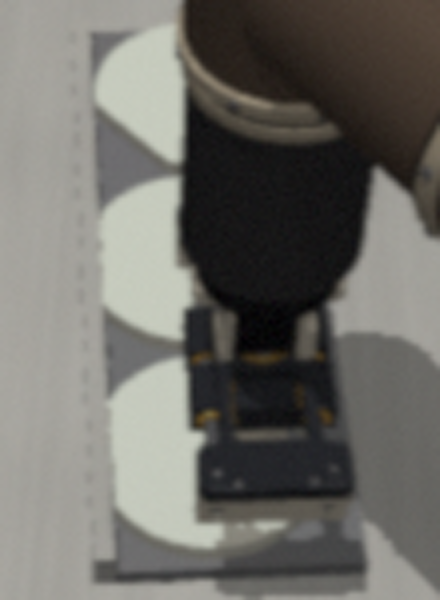

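```bash
python3 -m inch '[-0.001,0,0.002,0,-0.2,0,0,-0.001,0,0.003,0,-0.2,0,0,-0.001,0,0.003,0,-0.2,0,0]';  python3 -m inch '[0,0,-0.004,0,0,0,0,0,0,-0.005,0,0,0,0,-0.02,0,0,0,0,0,0,-0.02,0,0,0,0,0,0,-0.03,0,0.03,0,0,0,0,-0.03,0,0.05,0,0,0,0,-0.03,0,0.06,0,0,0,0,0,0,0,0,0,0,0]'; python3 - <<'E'
from h import *
state()
snap('wrist','w14')
E
```

```text
clock: 23.52
tool_pos: [0.4617, 0.121, 0.1943]
orientation: [-116.8, 89.7, -112.3]
force: [-19.1, 12.3, 5.5]
opening: 0.0006
clock: 24.52
tool_pos: [0.5917, 0.1313, 0.3272]
orientation: [-59.5, 89.6, -54.9]
force: [-0.3, 0.3, -1.0]
opening: 0.0005
t 24.52 pos [0.5917 0.1313 0.3272] yawY 94.64 tilt 0.35 J [  31.   18.  -15.    0.  -58. -117.] F [-0.3  0.3 -1. ] op 0.0005
```

View pics/w14.png

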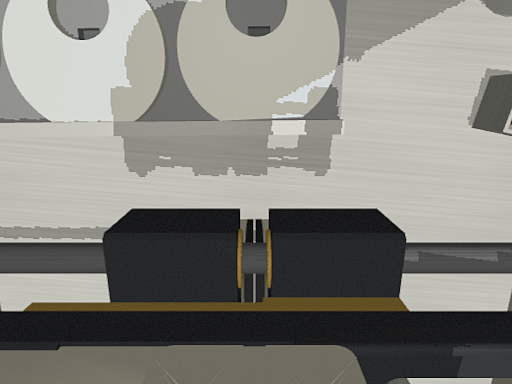

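```bash
python3 - <<'E'
from h import *
a=cv2.imread('pics/w14.png')[80:140,0:350]; cv2.imwrite('pics/w14d.png',np.vstack([cv2.resize(a[:,i:i+175],None,fx=4.5,fy=4.5,interpolation=cv2.INTER_CUBIC) for i in (0,175)]))
plan([.4758,-.1795,.235],95.2)
E
```

```text
t 24.57 pos [0.5896 0.1308 0.3258] yawY 94.62 tilt 0.33 J [  31.   17.  -15.    0.  -58. -117.] F [-0.6  0.9 -0.6] op 0.0002
shift before turn (tool) [  92.5 -299.6 -138.5] mm  rotvec [-0.58  0.    0.33]  shift after turn [  90.8 -298.7 -141.5]
```

View pics/w14d.png

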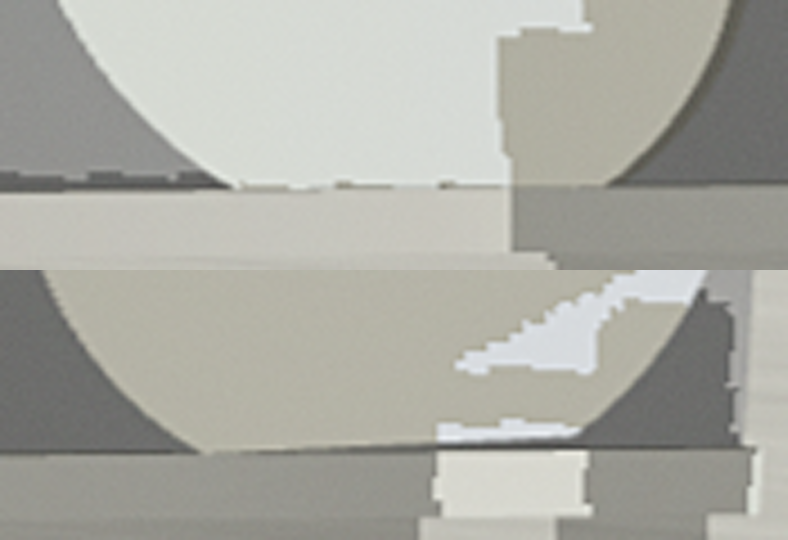

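```bash
python3 -m inch '[0.018,-0.003,-0.027,-0.5,0,0.3,0,0.018,-0.003,-0.027,0,0,0,0,0.018,-0.003,-0.027,0,0,0,0,0.018,-0.003,-0.027,0,0,0,0,0.018,-0.003,-0.027,0,0,0,0,0,0,0,0,0,0,0]'; python3 - <<'E'
from h import *
plan([.450,.1275,.195],95.2)
E
```

```text
clock: 25.32
tool_pos: [0.4462, 0.0994, 0.2302]
orientation: [-151.2, 89.7, -146.2]
force: [1.4, 0.4, -0.1]
opening: 0.0005
t 25.32 pos [0.4462 0.0994 0.2302] yawY 95.03 tilt 0.33 J [  37.   12.  -39.   -0.  -40. -122.] F [ 1.4  0.4 -0.1] op 0.0005
shift before turn (tool) [35.1 27.7  6.4] mm  rotvec [-0.17 -0.29  0.16]  shift after turn [35.2 27.6  6.3]
```

```bash
python3 -m inch '[0,0.014,0.003,-0.2,-0.2,0.1,0,0,0.013,0.003,0,0,0,0,0.012,0,0,0,0,0,0,0.012,0,0,0,0,0,0,0.009,0,0,0,0,0,0,0,0,0,0,0,0,0]'; python3 - <<'E'
from h import *
plan([.450,.1275,.195],95.2)
E
```

```text
clock: 26.08
tool_pos: [0.4519, 0.1291, 0.1976]
orientation: [-42.3, 89.8, -36.9]
force: [-0.0, -5.5, 7.7]
opening: -0.0001
t 26.07 pos [0.4519 0.1291 0.1976] yawY 95.43 tilt 0.16 J [  40.   16.  -39.    0.  -35. -125.] F [-0.  -5.5  7.7] op -0.0001
shift before turn (tool) [ 2.6 -1.4 -2. ] mm  rotvec [0.23 0.12 0.11]  shift after turn [ 2.6 -1.4 -2. ]
```

```bash
python3 -m inch '[-0.002,-0.004,0,0,0,0,0,0.003,0,0,0,0,0,0,0.003,0,0,0,0,0,0,0,0,0,0,0,0,0]'; python3 - <<'E'
from h import *
plan([.450,.1275,.195],95.2)
E
```

```text
clock: 26.58
tool_pos: [0.452, 0.124, 0.1914]
orientation: [-93.5, 89.8, -88.2]
force: [0.7, -0.1, 0.0]
opening: 0.0003
t 26.57 pos [0.452  0.124  0.1914] yawY 95.34 tilt 0.18 J [  40.   16.  -40.    0.  -34. -124.] F [ 0.7 -0.1  0. ] op 0.0003
shift before turn (tool) [-3.6  3.6 -1.7] mm  rotvec [ 0.14 -0.01  0.18]  shift after turn [-3.6  3.7 -1.7]
```

Inside. Now push forward with the finger slightly to the +y side.

```bash
python3 -m inch '[-0.004,0.002,0.003,0,0,0,0,-0.0007,0.001,0.004,0,0,0,0,-0.0007,0,0.004,0,-0.2,0,0,-0.001,0,0.004,0,-0.3,0,0,-0.001,0,0.004,0,-0.3,0,0]'; python3 - <<'E'
from h import *
plan([.450,.1275,.195],95.2)
rel((.4743,.1238))
E
```

```text
clock: 27.2
tool_pos: [0.4637, 0.1262, 0.1958]
orientation: [-122.4, 89.4, -117.3]
force: [-27.3, 17.0, 9.3]
opening: 0.0005
t 27.20 pos [0.4637 0.1262 0.1958] yawY 95.09 tilt 0.62 J [  39.   17.  -38.    0.  -36. -124.] F [-27.3  17.    9.3] op 0.0005
shift before turn (tool) [  0.8   2.5 -13.5] mm  rotvec [-0.11 -0.33  0.53]  shift after turn [  0.8   2.5 -13.5]
t 27.20 pos [0.4637 0.1262 0.1958] yawY 95.09 tilt 0.62 J [  39.   17.  -38.    0.  -36. -124.] F [-27.3  17.    9.3] op 0.0005
tool rel to centre, plate axes mm [-10.3   3.3] r 10.9 phi 162.0 tipz 0.0178
```

```bash
python3 -m inch '[0,0,-0.004,0,0,0,0,0,0,-0.004,0,0,0,0,-0.02,0,0,0,0,0,0,-0.02,0,0,0,0,0,0,-0.03,0,0.03,0,0,0,0,-0.03,0,0.05,0,0,0,0,-0.03,0,0.06,0,0,0,0,0,0,0,0,0,0,0]'; python3 - <<'E'
from h import *
state()
snap('wrist','w15')
a=cv2.imread('pics/w15.png')[80:140,0:350]; cv2.imwrite('pics/w15d.png',np.vstack([cv2.resize(a[:,i:i+175],None,fx=4.5,fy=4.5,interpolation=cv2.INTER_CUBIC) for i in (0,175)]))
plan([.4758,-.1795,.235],95.2)
E
```

```text
clock: 28.2
tool_pos: [0.5955, 0.1395, 0.3287]
orientation: [-84.6, 89.5, -79.4]
force: [-0.6, -0.0, -0.5]
opening: 0.0003
t 28.20 pos [0.5955 0.1395 0.3287] yawY 95.22 tilt 0.48 J [  32.   18.  -14.    1.  -58. -117.] F [-0.6 -0.  -0.5] op 0.0003
t 28.25 pos [0.5935 0.139  0.3274] yawY 95.21 tilt 0.52 J [  32.   18.  -14.    0.  -58. -117.] F [ 0.2 -0.1 -0.7] op 0.0004
shift before turn (tool) [  95.4 -305.7 -145.9] mm  rotvec [ 0.01 -0.13  0.5 ]  shift after turn [  92.4 -306.6 -146.1]
```

View pics/w15d.png

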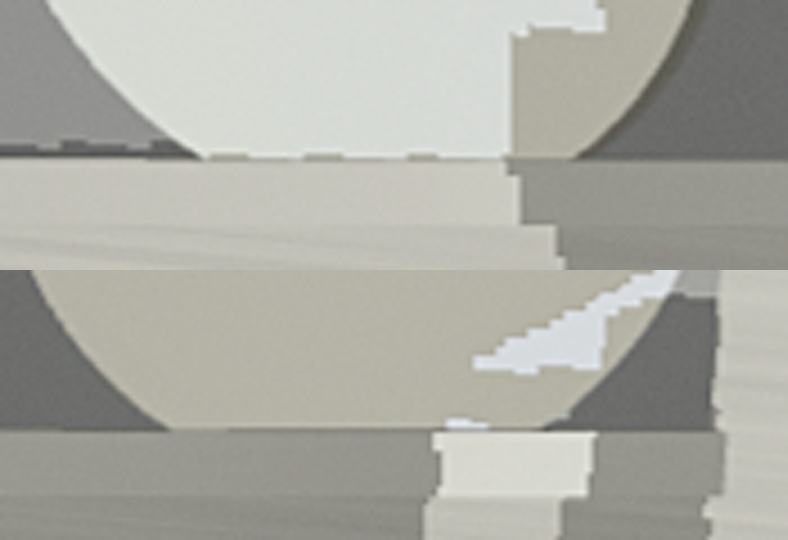

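```bash
python3 -m inch '[0.011,-0.038,-0.018,0,0,0.5,0,0.011,-0.038,-0.018,0,0,0,0,0.011,-0.038,-0.018,0,0,0,0,0.011,-0.038,-0.018,0,0,0,0,0.011,-0.038,-0.018,0,0,0,0,0.011,-0.038,-0.018,0,0,0,0,0.011,-0.038,-0.018,0,0,0,0,0.006,-0.03,-0.018,0,0,0,0,0,0,0,0,0,0,0]'; python3 - <<'E'
from h import *
plan([.4758,-.179,.194],95.2)
E
```

```text
clock: 29.38
tool_pos: [0.4632, -0.1772, 0.2385]
orientation: [174.8, 89.5, -179.9]
force: [0.4, -0.2, 0.6]
opening: 0.0007
t 29.38 pos [ 0.4632 -0.1772  0.2385] yawY 95.31 tilt 0.53 J [  2.  14. -34.  -0. -43. -86.] F [ 0.4 -0.2  0.6] op 0.0007
shift before turn (tool) [44.3 -2.9 12.7] mm  rotvec [ 0.11 -0.53 -0.05]  shift after turn [44.5 -2.9 12.3]
```

```bash
python3 -m inch '[0.008,-0.002,0.012,0,-0.5,0,0,0.013,0,0,0,0,0,0,0.013,0,0,0,0,0,0,0.006,0,0,0,0,0,0,0.002,0,0,0,0,0,0,0,0,0,0,0,0,0]'; python3 - <<'E'
from h import *
plan([.4758,-.179,.194],95.2)
rel((.4995,-.156))
E
```

```text
clock: 30.12
tool_pos: [0.4763, -0.1759, 0.1926]
orientation: [137.8, 89.9, 143.3]
force: [0.3, -0.8, -0.2]
opening: 0.0
t 30.12 pos [ 0.4763 -0.1759  0.1926] yawY 95.49 tilt 0.07 J [  2.  19. -35.  -0. -36. -86.] F [ 0.3 -0.8 -0.2] op 0.0000
shift before turn (tool) [-1.4 -3.  -0.8] mm  rotvec [ 0.29 -0.06 -0.05]  shift after turn [-1.4 -3.  -0.8]
t 30.12 pos [ 0.4763 -0.1759  0.1926] yawY 95.49 tilt 0.07 J [  2.  19. -35.  -0. -36. -86.] F [ 0.3 -0.8 -0.2] op 0.0000
tool rel to centre, plate axes mm [-24.9 -17.7] r 30.5 phi 215.5 tipz 0.0146
```

```bash
python3 -m inch '[0,0.0034,-0.0022,0,0,0,0,0,0.0036,-0.0018,0,0,0,0,0,0.0037,-0.0014,0,0,0,0,0,0.0039,-0.001,0,0,0,0,0,0.004,-0.0005,0,0,0,0,0,0.004,0,0,0,0,0,0,0.003,0,0,0,0,0]'; python3 - <<'E'
from h import *
plan([.4758,-.179,.194],95.2)
rel((.4995,-.156))
snap('side','s16')
fitb('s16',[(.5,-.154,190)]);
E
```

```text
clock: 31.0
tool_pos: [0.4688, -0.1532, 0.1958]
orientation: [-34.0, 89.5, -28.5]
force: [0.4, -3.5, -0.3]
opening: 0.0003
t 31.00 pos [ 0.4688 -0.1532  0.1958] yawY 95.53 tilt 0.53 J [  5.  18. -37.   1. -35. -90.] F [ 0.4 -3.5 -0.3] op 0.0003
shift before turn (tool) [  2.  -26.3   4.5] mm  rotvec [0.33 0.44 0.3 ]  shift after turn [  1.8 -26.3   4.7]
t 31.00 pos [ 0.4688 -0.1532  0.1958] yawY 95.53 tilt 0.53 J [  5.  18. -37.   1. -35. -90.] F [ 0.4 -3.5 -0.3] op 0.0003
tool rel to centre, plate axes mm [-30.3   5.5] r 30.8 phi 169.7 tipz 0.0178
s16 c [ 0.4988 -0.1506] hdir 183.4 hole [ 0.4659 -0.1526] cost 0.035
```

```bash
python3 -m inch '[0.001,-0.004,0.002,0,0,0,0,0.001,-0.004,0.004,0,0,0,0,-0.0005,-0.001,0.004,0,0,0,0,-0.0005,0,0.004,0,-0.2,0,0,-0.001,0,0.004,0,-0.3,0,0,-0.001,0,0.004,0,-0.3,0,0,-0.001,0,0.003,0,-0.3,0,0]'; python3 - <<'E'
from h import *
plan([.4457,.1138,.194],95.2)
rel((.4995,-.156))
E
```

```text
clock: 31.92
tool_pos: [0.4856, -0.1601, 0.1945]
orientation: [5.0, 90.0, 10.3]
force: [-2.2, 2.3, -1.2]
opening: 0.0003
t 31.93 pos [ 0.4856 -0.1601  0.1945] yawY 95.27 tilt 0.03 J [  4.  19. -34.  -0. -37. -89.] F [-2.2  2.3 -1.2] op 0.0003
shift before turn (tool) [  0.5 276.4 -14.5] mm  rotvec [ 0.07  0.03 -0.  ]  shift after turn [  0.5 276.3 -14.9]
t 31.93 pos [ 0.4856 -0.1601  0.1945] yawY 95.27 tilt 0.03 J [  4.  19. -34.  -0. -37. -89.] F [-2.2  2.3 -1.2] op 0.0003
tool rel to centre, plate axes mm [-14.2  -2.8] r 14.5 phi 191.0 tipz 0.0165
```

```bash
python3 -m inch '[-0.0005,0,0.004,0,-0.2,0,0,-0.001,0,0.004,0,-0.3,0,0,-0.001,0,0.004,0,-0.3,0,0]'; python3 - <<'E'
from h import *
rel((.4995,-.156))
snap('side','s17')
fitb('s17',[(.51,-.154,185)]);
E
```

```text
clock: 32.3
tool_pos: [0.4889, -0.1599, 0.1934]
orientation: [164.3, 89.4, 169.3]
force: [-15.1, 0.3, 11.2]
opening: 0.0003
t 32.30 pos [ 0.4889 -0.1599  0.1934] yawY 95.02 tilt 0.60 J [  4.  20. -34.  -0. -37. -89.] F [-15.1   0.3  11.2] op 0.0003
tool rel to centre, plate axes mm [-11.   -2.9] r 11.3 phi 194.7 tipz 0.0154
s17 c [ 0.5186 -0.1521] hdir 184.8 hole [ 0.4857 -0.1549] cost 0.068
```

```bash
python3 -m inch '[-0.0015,0,0.004,0,-0.2,0,0,-0.0015,0,0.005,0,-0.3,0,0]'; python3 -m inch '[0,0,-0.004,0,0,0,0,0,0,-0.004,0,0,0,0,-0.02,0,0,0,0,0,0,-0.02,0,0,0,0,0,0,-0.03,0,0.03,0,0,0,0,-0.03,0,0.05,0,0,0,0,-0.03,0.01,0.05,0,0,0,0,0,0,0,0,0,0,0]'; python3 - <<'E'
from h import *
state()
snap('wrist','w18')
E
```

```text
clock: 32.6
tool_pos: [0.4908, -0.16, 0.1937]
orientation: [166.9, 88.8, 171.7]
force: [-15.5, -0.1, 5.1]
opening: 0.0002
clock: 33.6
tool_pos: [0.6208, -0.1401, 0.3289]
orientation: [162.0, 89.6, 166.9]
force: [-0.6, 0.4, -1.0]
opening: 0.0002
t 33.60 pos [ 0.6208 -0.1401  0.3289] yawY 94.89 tilt 0.42 J [  5.  20. -10.  -0. -60. -90.] F [-0.6  0.4 -1. ] op 0.0002
```

View pics/w18.png

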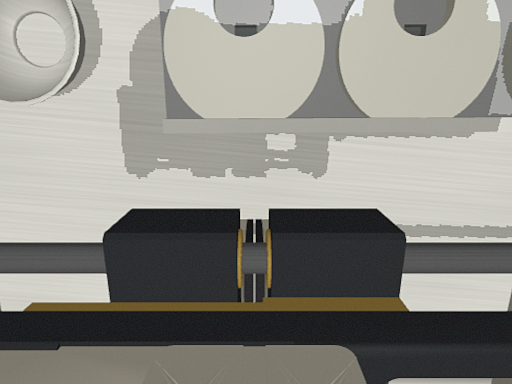

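```bash
python3 - <<'E'
from h import *
a=cv2.imread('pics/w18.png')[80:140,160:510]; cv2.imwrite('pics/w18d.png',np.vstack([cv2.resize(a[:,i:i+175],None,fx=4.5,fy=4.5,interpolation=cv2.INTER_CUBIC) for i in (0,175)]))
s=load('w2'); 
for n,px in [('w1',(88,148)),('w1',(95,147))]:
  s=load(n); print(atz(s,px,.049),atd(s,px))
a=cv2.imread('pics/w1.png')[110:180,50:140]; cv2.imwrite('pics/w1d.png',cv2.resize(a,None,fx=7,fy=7,interpolation=cv2.INTER_CUBIC))
E
```

```text
[[ 0.41340356 -0.32416202  0.049     ]] [[ 0.41331945 -0.3239446   0.04945227]]
[[ 0.41143481 -0.31607577  0.049     ]] [[ 0.41206645 -0.31768105  0.04550737]]
```

View pics/w18d.png

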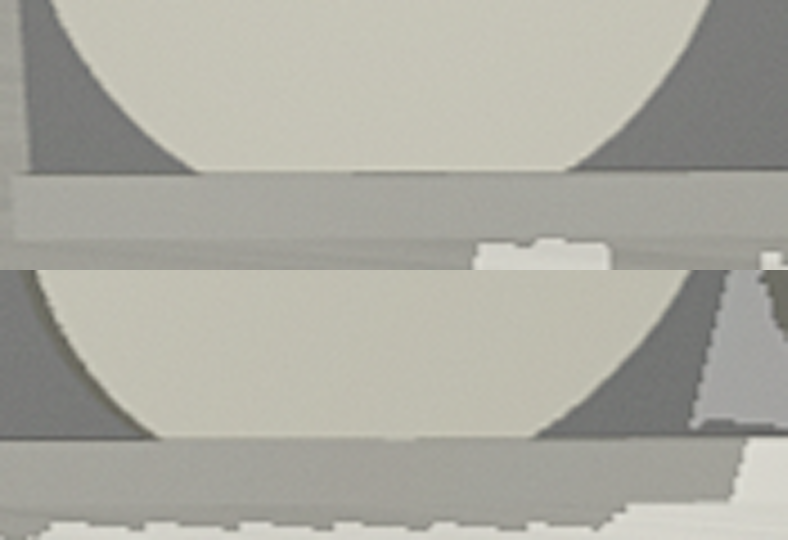

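View pics/w1d.png

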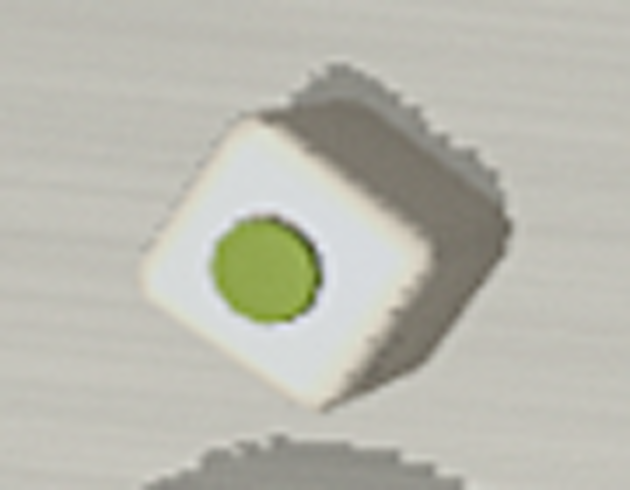

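```bash
python3 - <<'E'
from h import *
s=load('w1'); c=np.array([(245,115),(430,250),(318,408),(145,275)])/7+[50,110]
Q=atz(s,c,.045); print(Q.round(4)); 
for i in range(4):
  d=Q[(i+1)%4]-Q[i]; print(np.hypot(*d[:2]).round(4),np.degrees(np.arctan2(d[1],d[0])).round(1))
print(Q.mean(0), atz(s,(88.1,148.6),.049))
s=load('top0');print(atz(s,(180+697/3.6,140+381/3.6),.049))
print(atd(load('w1'),[(88,200),(60,205)]))
o,M=state()
E
```

```text
[[ 0.3893 -0.3289  0.045 ]
 [ 0.4087 -0.2988  0.045 ]
 [ 0.4377 -0.3179  0.045 ]
 [ 0.4177 -0.3463  0.045 ]]
0.0358 57.2
0.0347 -33.5
0.0347 -125.3
0.0332 148.5
[ 0.41336244 -0.32296123  0.045     ] [[ 0.41409593 -0.32406501  0.049     ]]
[[ 0.41304078 -0.32360762  0.049     ]]
[[ 0.48984886 -0.34368497  0.0121312 ]
 [ 0.49276803 -0.36910298  0.03252304]]
t 33.65 pos [ 0.6189 -0.1403  0.3274] yawY 94.85 tilt 0.61 J [  5.  20. -10.  -0. -60. -90.] F [-0.7  1.  -0.5] op 0.0005
```

```bash
python3 - <<'E'
from h import *
plan([.4135,-.3238,.27],57.2)
E
```

```text
t 33.65 pos [ 0.6189 -0.1403  0.3274] yawY 94.85 tilt 0.61 J [  5.  20. -10.  -0. -60. -90.] F [-0.7  1.  -0.5] op 0.0005
shift before turn (tool) [  59.1 -165.6 -219.5] mm  rotvec [ 3.765e+01 -6.200e-01  2.000e-02]  shift after turn [  57.4 -265.5  -73.2]
```

```bash
python3 -m inch '[0.008,-0.024,-0.032,0,-0.6,0,0.07,0.008,-0.024,-0.032,0,0,0,0.07,0.008,-0.024,-0.032,0,0,0,0.07,0.008,-0.024,-0.032,0,0,0,0.07,0.008,-0.024,-0.032,0,0,0,0.07,0.008,-0.024,-0.032,0,0,0,0.07,0.008,-0.022,-0.027,0,0,0,0.07,0,0,0,9.5,0,0,0.07,0,0,0,9.5,0,0,0.07,0,0,0,9.5,0,0,0.07,0,0,0,9,0,0,0.07,0,0,0,0,0,0,0.07]'; python3 - <<'E'
from h import *
plan([.4135,-.3238,.24],57.2)
E
```

```text
clock: 35.15
tool_pos: [0.3956, -0.3283, 0.2631]
orientation: [151.8, 89.6, 117.9]
force: [-0.3, 0.0, -0.0]
opening: 0.07
t 35.15 pos [ 0.3956 -0.3283  0.2631] yawY 56.11 tilt 0.36 J [ -18.   14.  -30.   -0.  -47. -106.] F [-0.3  0.  -0. ] op 0.0700
shift before turn (tool) [23.1 13.6 12.5] mm  rotvec [-1.09 -0.32 -0.17]  shift after turn [23.1 13.5 12.6]
```

```bash
python3 -m inch '[0,0.0135,0.0125,-1,-0.3,-0.1,0.07,0.011,0,0,0,0,0,0.07,0.011,0,0,0,0,0,0.07,0,0,0,0,0,0,0.07]'; python3 - <<'E'
from h import *
plan([.4135,-.3238,.187],57.2)
snap('wrist','w19');snap('side','s19')
a=cv2.imread('pics/s19.png')[80:200,240:360]; cv2.imwrite('pics/s19d.png',cv2.resize(a,None,fx=4,fy=4,interpolation=cv2.INTER_CUBIC))
E
```

```text
clock: 35.65
tool_pos: [0.4136, -0.3234, 0.2388]
orientation: [129.3, 89.9, 97.0]
force: [-0.4, -0.4, -0.1]
opening: 0.07
t 35.65 pos [ 0.4136 -0.3234  0.2388] yawY 57.64 tilt 0.08 J [ -17.   16.  -30.   -0.  -43. -106.] F [-0.4 -0.4 -0.1] op 0.0700
shift before turn (tool) [51.8 -0.4  0.2] mm  rotvec [ 0.44 -0.05 -0.06]  shift after turn [51.8 -0.4  0.2]
```

View pics/w19.png

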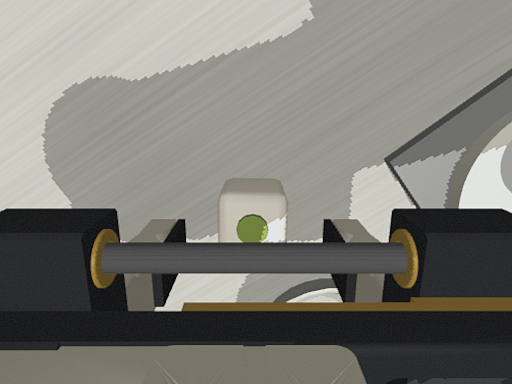

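View pics/s19d.png

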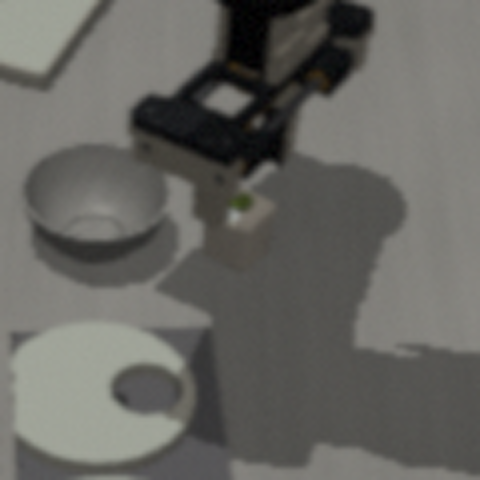

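```bash
python3 -m inch '[0.014,0,0,0.3,0,0,0.07,0.014,0,0,0,0,0,0.07,0.013,0,0,0,0,0,0.07,0.008,0,0,0,0,0,0.07,0,0,0,0,0,0,0.07,0,0,0,0,0,0,0.0,0,0,0,0,0,0,0.0,0,0,0,0,0,0,0.0,0,0,0,0,0,0,0.0,0,0,0,0,0,0,0.0]'; python3 - <<'E'
from h import *
plan([.5339,-.1529,.25],95.2)
E
```

```text
clock: 37.0
tool_pos: [0.4141, -0.3238, 0.1881]
orientation: [39.9, 89.9, 7.2]
force: [-0.4, -0.0, -1.5]
opening: 0.0396
t 37.00 pos [ 0.4141 -0.3238  0.1881] yawY 57.31 tilt 0.14 J [ -17.   21.  -33.   -0.  -36. -106.] F [-0.4 -0.  -1.5] op 0.0396
shift before turn (tool) [-61.6 208.6   8.7] mm  rotvec [-37.89   0.14  -0.05]  shift after turn [-61.9 159.3 134.8]
```

```bash
python3 -m inch '[-0.02,0,0,0,0,0,0,-0.025,0,0,0,0,0,0,-0.02,0,0,0,0,0,0,0,0,0,-9.5,0,0,0,0,0,0,-9.5,0,0,0,0,0,0,-9.5,0,0,0,0,0,0,-9,0,0,0,0,0,0,0,0,0,0]'; python3 - <<'E'
from h import *
plan([.5339,-.1529,.25],95.2)
E
```

```text
clock: 38.0
tool_pos: [0.4131, -0.3235, 0.2552]
orientation: [20.6, 89.9, 26.5]
force: [0.7, -0.6, -0.7]
opening: 0.0394
t 38.00 pos [ 0.4131 -0.3235  0.2552] yawY 95.85 tilt 0.13 J [-17.  15. -29.  -0. -46. -67.] F [ 0.7 -0.6 -0.7] op 0.0394
shift before turn (tool) [  5.6 157.3 137.6] mm  rotvec [ 0.65  0.12 -0.05]  shift after turn [  5.2 158.9 135.8]
```

```bash
python3 -m inch '[0,0.022,0.019,0.6,0,0,0,0,0.022,0.019,0,0,0,0,0,0.022,0.019,0,0,0,0,0,0.022,0.019,0,0,0,0,0,0.022,0.019,0,0,0,0,0,0.022,0.019,0,0,0,0,0,0.016,0.017,0,0,0,0,0,0,0,0,0,0,0]'; python3 - <<'E'
from h import *
plan([.5339,-.1529,.213],95.2)
snap('wrist','w20');snap('side','s20');snap('top','t20')
a=cv2.imread('pics/s20.png')[100:300,220:330]; cv2.imwrite('pics/s20d.png',cv2.resize(a,None,fx=3,fy=3,interpolation=cv2.INTER_CUBIC))
E
```

```text
clock: 39.0
tool_pos: [0.5348, -0.1607, 0.2552]
orientation: [43.4, 89.9, 46.6]
force: [0.2, 0.2, -1.5]
opening: 0.0397
t 39.00 pos [ 0.5348 -0.1607  0.2552] yawY 93.18 tilt 0.11 J [  3.  18. -25.  -0. -47. -90.] F [ 0.2  0.2 -1.5] op 0.0397
shift before turn (tool) [42.2  7.7 -0.6] mm  rotvec [-2.02  0.08 -0.07]  shift after turn [42.2  7.8 -0.2]
```

View pics/w20.png

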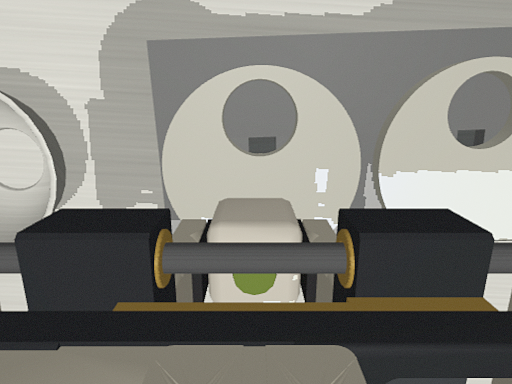

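View pics/s20d.png

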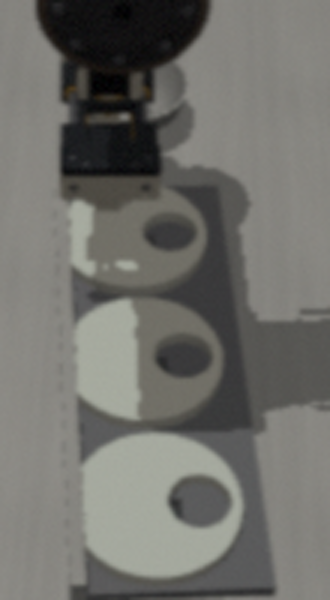

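```bash
python3 - <<'E'
from h import *
s=load('w20'); h=atz(s,(260,117),.023)[0]; print(h, h[:2]+np.array([.996,.0906])*(.033+.024))
E
```

```text
[ 0.47707966 -0.15987996  0.023     ] [ 0.53385166 -0.15471576]
```

```bash
python3 -m inch '[0,0.007,0,-2,0,0,0,0.013,0,0,0,0,0,0,0.013,0,0,0,0,0,0,0.008,0,0,0,0,0,0,0,0,0,0,0,0,0]'; python3 - <<'E'
from h import *
plan([.5339,-.1535,.2115],95.2)
E
```

```text
clock: 39.78
tool_pos: [0.5313, -0.1558, 0.218]
orientation: [125.5, 89.9, 130.6]
force: [-0.0, 0.6, -1.0]
opening: 0.0396
t 39.77 pos [ 0.5313 -0.1558  0.218 ] yawY 95.09 tilt 0.13 J [  4.  20. -28.  -0. -42. -89.] F [-0.   0.6 -1. ] op 0.0396
shift before turn (tool) [6.5 2.1 2.8] mm  rotvec [-0.11 -0.07 -0.1 ]  shift after turn [6.5 2.1 2.8]
```

```bash
python3 -m inch '[0.004,0.001,0.002,0,0,0,0,0.002,0,0,0,0,0,0,0,0,0,0,0,0,0]'; python3 - <<'E'
from h import *
plan([.5339,-.1535,.2115],95.2)
E
```

```text
clock: 40.15
tool_pos: [0.5337, -0.1547, 0.2118]
orientation: [115.5, 89.9, 120.6]
force: [-0.7, 0.4, 0.2]
opening: 0.0394
t 40.15 pos [ 0.5337 -0.1547  0.2118] yawY 95.09 tilt 0.10 J [  4.  21. -28.  -0. -41. -89.] F [-0.7  0.4  0.2] op 0.0394
shift before turn (tool) [0.3 1.1 0.3] mm  rotvec [-0.11 -0.04 -0.09]  shift after turn [0.3 1.1 0.3]
```

```bash
python3 -m inch '[0.0007,0,0,0,0,0,0,0,0,0,0,0,0,0.043,0,0,0,0,0,0,0.055,0,0,0,0,0,0,0.065,0,0,0,0,0,0,0.07,-0.02,0,0,0,0,0,0.07,-0.03,0,0,0,0,0,0.07,-0.03,0,0,0,0,0,0.07,-0.03,0,0.02,0,0,0,0.07,-0.02,0,0.04,0,0,0,0.07,0,0,0.04,0,0,0,0.07,0,0,0,0,0,0,0.07]'; python3 - <<'E'
from h import *
state()
snap('wrist','w21')
E
```

```text
clock: 41.65
tool_pos: [0.6354, -0.1459, 0.3466]
orientation: [58.0, 89.9, 63.1]
force: [-0.9, 0.9, -0.9]
opening: 0.0699
t 41.65 pos [ 0.6354 -0.1459  0.3466] yawY 95.08 tilt 0.10 J [  4.  21.  -7.  -0. -62. -89.] F [-0.9  0.9 -0.9] op 0.0699
```

View pics/w21.png

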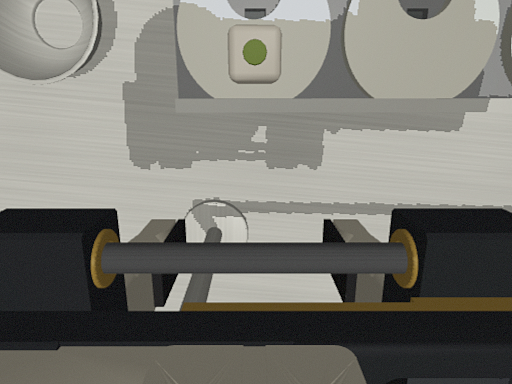

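```bash
python3 - <<'E'
from h import *
snap('top','t22')
a=cv2.imread('pics/t22.png'); print(a.shape)
A=cv2.resize(a[135:185,180:345],None,fx=4.8,fy=4.8,interpolation=cv2.INTER_CUBIC)
s=cv2.imread('pics/side0.png')[120:325,160:215]; S=cv2.resize(s,None,fx=2.9,fy=2.9,interpolation=cv2.INTER_CUBIC)
cv2.imwrite('pics/t22d.png',A);cv2.imwrite('pics/side0r.png',S)
E
```

```text
(384, 512, 3)
```

View pics/t22d.png

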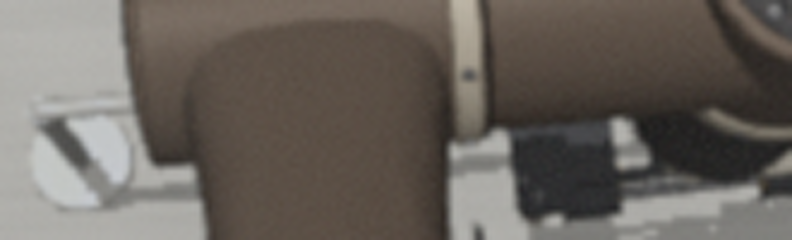

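View pics/side0r.png

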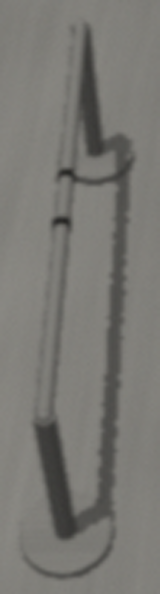

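```bash
python3 - <<'E'
from h import *
s=load('side0')
p=lambda u,v:atz(s,(160+u/2.9,120+v/2.9),.16)[0].round(4)
E=[p(80,24),p(43,425)];B=[p(66,174),p(62,221)]
print(E,B,np.mean(E,0),np.mean(B,0),np.hypot(*(E[0]-E[1])[:2]),np.hypot(*(B[0]-B[1])[:2]))
a=cv2.imread('pics/top0.png')[140:165,182:337]
cv2.imwrite('pics/top0r.png',np.vstack([cv2.resize(a[:,i:i+52],None,fx=15,fy=10,interpolation=cv2.INTER_CUBIC) for i in (0,52,103)]))
E
```

```text
[array([ 0.7042, -0.1808,  0.16  ]), array([0.6746, 0.2283, 0.16  ])] [array([ 0.6914, -0.0027,  0.16  ]), array([0.6876, 0.0461, 0.16  ])] [0.6894  0.02375 0.16   ] [0.6895 0.0217 0.16  ] 0.41016944059741944 0.04894772721996396
```

View pics/top0r.png

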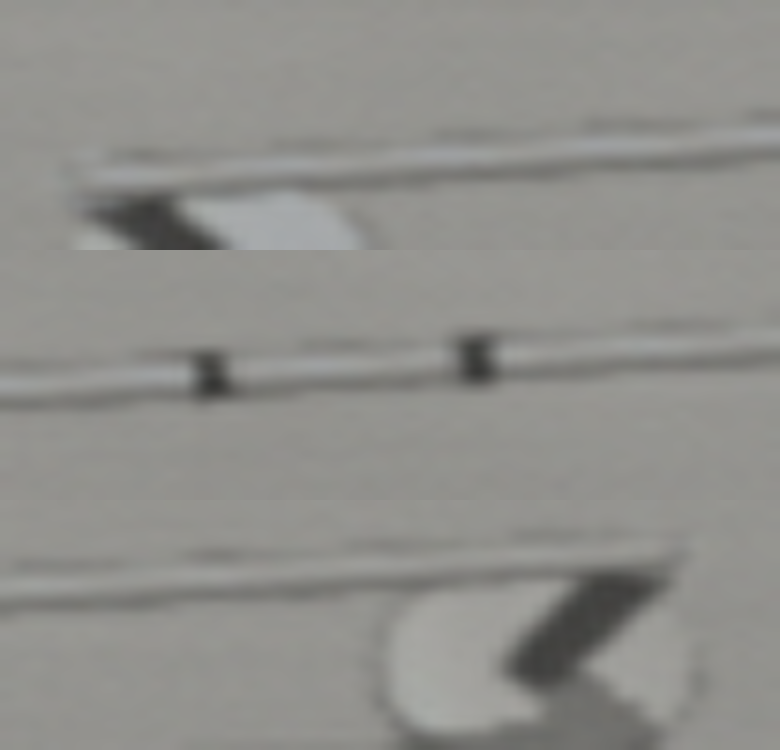

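```bash
python3 - <<'E'
from h import *
plan([.735,.02,.49],94)
E
```

```text
t 41.75 pos [ 0.6335 -0.1462  0.3468] yawY 95.06 tilt 0.10 J [  4.  21.  -7.  -0. -62. -89.] F [-0.7 -0.6  0.1] op 0.0703
shift before turn (tool) [-142.9  156.9  115.8] mm  rotvec [ 1.06  0.01 -0.1 ]  shift after turn [-143.2  158.7  112.9]
```

```bash
python3 -m inch '[-0.03,0.02,0,1,0,0,0.05,-0.03,0.027,0.02,0,0,0,0.05,-0.02,0.027,0.02,0,0,0,0.05,-0.02,0.027,0.02,0,0,0,0.05,-0.02,0.027,0.02,0,0,0,0.05,-0.02,0.027,0.02,0,0,0,0.05,0,0,0.01,0,0,0,0.05,0,0,0,0,0,0,0.05]'; python3 - <<'E'
from h import *
plan([.735,.02,.49],94)
snap('wrist','w23')
E
```

```text
clock: 42.75
tool_pos: [0.7273, 0.0178, 0.4896]
orientation: [153.8, 89.6, 157.6]
force: [-0.0, 0.5, 0.1]
opening: 0.0501
t 42.75 pos [0.7273 0.0178 0.4896] yawY 93.86 tilt 0.42 J [  17.   24.   17.   -0.  -83. -103.] F [-0.   0.5  0.1] op 0.0501
shift before turn (tool) [-0.4  1.7  7.8] mm  rotvec [-0.14 -0.38 -0.19]  shift after turn [-0.4  1.6  7.8]
```

View pics/w23.png

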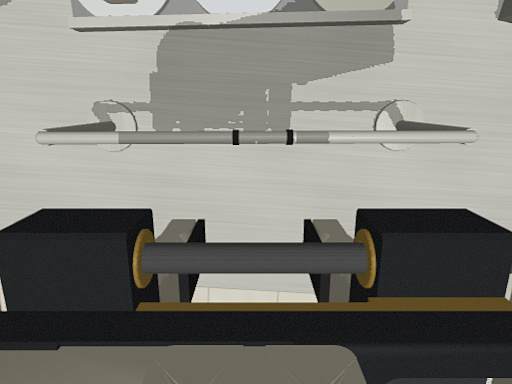

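```bash
python3 - <<'E'
from h import *
a=cv2.imread('pics/w23.png')[125:150,:]
cv2.imwrite('pics/w23d.png',np.vstack([cv2.resize(a[:,i:i+80],None,fx=10,fy=7,interpolation=cv2.INTER_CUBIC) for i in (30,220,410)]))
E
```

```text
(no output)
```

View pics/w23d.png

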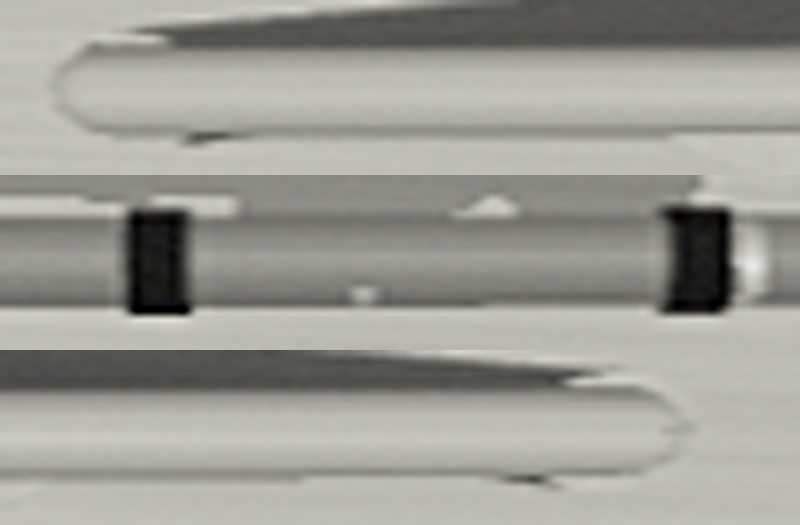

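```bash
python3 - <<'E'
from h import *
s=load('w23')
P=atz(s,[(35.2,137.6),(479,136),(235.8,137.4),(289.7,137.3)],.16);print(P.round(4))
d=P[1]-P[0];print(np.hypot(*d[:2]),np.degrees(np.arctan2(-d[0],d[1])),P[:2].mean(0),P[2:].mean(0))
print(atd(s,[(150,137),(262,137),(400,136)]))
s=load('top0')
P=atz(s,[(186.5,157.6),(330.7,145.8),(248,152.3),(265.8,150.8)],.16);print(P.round(4),P[:2].mean(0),P[2:].mean(0))
s=load('w2')
a=cv2.imread('pics/w2.png')[110:180,430:512];cv2.imwrite('pics/w2c.png',cv2.resize(a,None,fx=8,fy=8,interpolation=cv2.INTER_CUBIC))
E
```

```text
[[ 0.7043 -0.1877  0.16  ]
 [ 0.6751  0.2264  0.16  ]
 [ 0.6916 -0.0008  0.16  ]
 [ 0.6881  0.0496  0.16  ]]
0.41515522741591443 4.037381907600805 [0.6896963  0.01931298 0.16      ] [0.68986856 0.02440455 0.16      ]
[[ 0.69573072 -0.07861424  0.16719675]
 [ 0.68910589  0.02350874  0.16501771]
 [ 0.67957243  0.14935816  0.16696496]]
[[ 0.6748  0.2227  0.16  ]
 [ 0.6991 -0.1869  0.16  ]
 [ 0.686   0.0484  0.16  ]
 [ 0.6891 -0.0021  0.16  ]] [0.68699222 0.01793627 0.16      ] [0.68751753 0.0231536  0.16      ]
```

View pics/w2c.png

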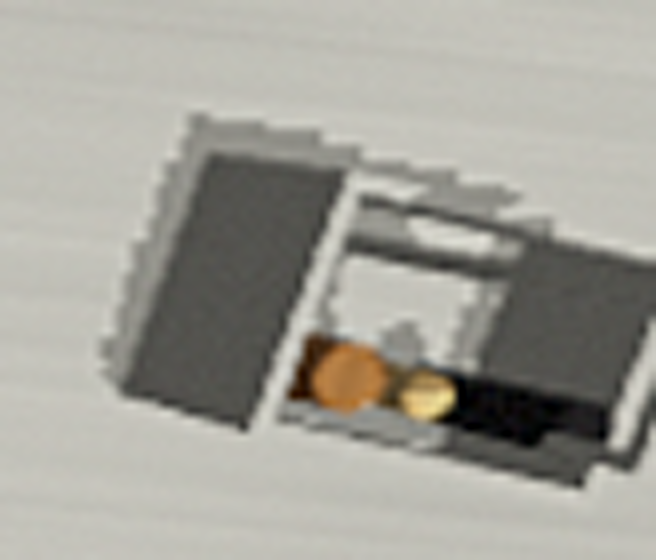

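```bash
python3 - <<'E'
from h import *
plan([.57,.345,.42],94)
E
```

```text
t 42.80 pos [0.7271 0.0176 0.4899] yawY 93.84 tilt 0.40 J [  17.   24.   17.   -0.  -83. -103.] F [-0.3 -0.1  0.5] op 0.0494
shift before turn (tool) [  71.9  336.9 -134.4] mm  rotvec [-0.16 -0.36 -0.18]  shift after turn [  69.9  337.5 -133.9]
```

```bash
python3 -m inch '[0.006,0.042,-0.017,0,-0.3,-0.2,0.05,0.009,0.042,-0.017,0,0,0,0.05,0.009,0.042,-0.017,0,0,0,0.05,0.009,0.042,-0.017,0,0,0,0.05,0.009,0.042,-0.017,0,0,0,0.05,0.009,0.042,-0.017,0,0,0,0.05,0.009,0.042,-0.017,0,0,0,0.05,0.009,0.042,-0.017,0,0,0,0.05,0,0,0,0,0,0,0.05]'; python3 - <<'E'
from h import *
plan([.57,.345,.42],94)
snap('wrist','w24')
E
```

```text
clock: 43.92
tool_pos: [0.5605, 0.3411, 0.4148]
orientation: [-153.6, 89.5, -150.5]
force: [0.9, -0.3, 0.2]
opening: 0.05
t 43.92 pos [0.5605 0.3411 0.4148] yawY 93.14 tilt 0.51 J [  48.   19.   -1.   -0.  -71. -135.] F [ 0.9 -0.3  0.2] op 0.0500
shift before turn (tool) [-5.3  3.3  9.7] mm  rotvec [-0.86 -0.46  0.22]  shift after turn [-5.2  3.2  9.8]
```

View pics/w24.png

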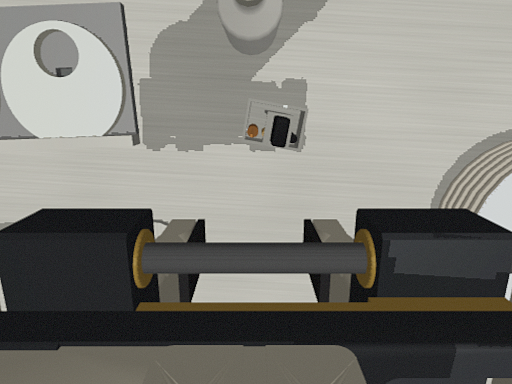

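```bash
python3 - <<'E'
from h import *
a=cv2.imread('pics/w24.png')[90:160,230:325];cv2.imwrite('pics/w24c.png',cv2.resize(a,None,fx=8,fy=8,interpolation=cv2.INTER_CUBIC))
s=load('w24');P=cloud(s)[90:160,230:325]; Z=P[:,:,2]
m=Z>.115; print(m.sum(),P[m].mean(0)); c=P[m][:,:2]; (ce,sz,an)=cv2.minAreaRect(c.astype(np.float32)*1000);print(ce,sz,an)
m=(Z>.02)&(Z<.06);  print(cv2.minAreaRect(P[m][:,:2].astype(np.float32)*1000))
z=np.clip((Z/.14*255),0,255).astype(np.uint8);cv2.imwrite('pics/w24z.png',cv2.resize(z,None,fx=8,fy=8,interpolation=0))
E
```

```text
492 [0.51167271 0.35647616 0.14334806]
(506.3182373046875, 354.8214416503906) (39.42261505126953, 20.562454223632812) 24.46876335144043
((513.3549194335938, 357.9827575683594), (64.12641906738281, 46.04208755493164), 83.30089569091797)
```

View pics/w24c.png

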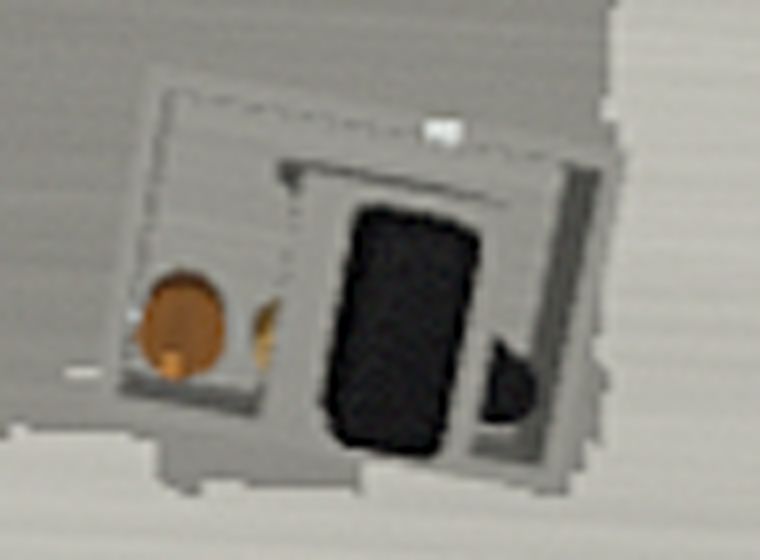

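View pics/w24z.png

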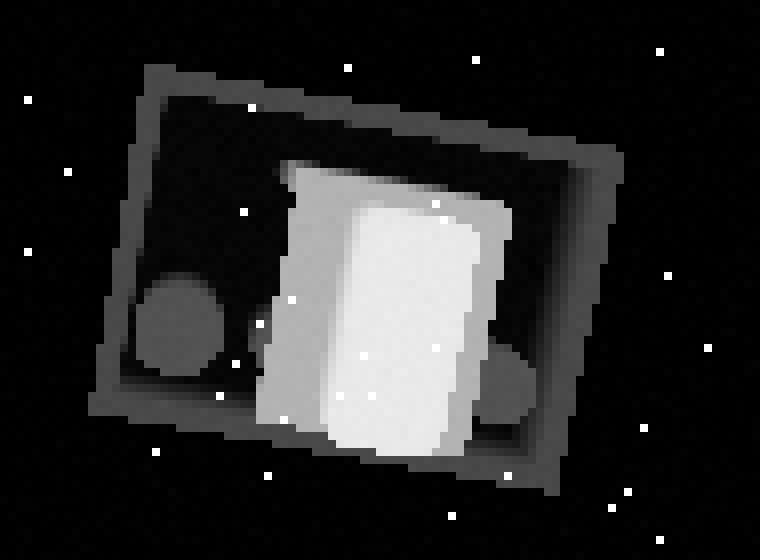

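```bash
python3 - <<'E'
from h import *
a=cv2.imread('pics/side0.png')[330:384,225:290];cv2.imwrite('pics/side0c.png',cv2.resize(a,None,fx=11,fy=11,interpolation=cv2.INTER_CUBIC))
s=load('w24');P=cloud(s)[90:160,230:325]; Z=P[:,:,2]
def rect(lo,hi):
    m=((Z>lo)&(Z<hi)).astype(np.uint8); n,l,st,_=cv2.connectedComponentsWithStats(m,connectivity=8); k=1+np.argmax(st[1:,4]); q=P[l==k]
    print(lo,hi,len(q),cv2.minAreaRect(q[:,:2].astype(np.float32)*1000), np.median(q[:,2]))
rect(.12,.14);rect(.09,.14);rect(.034,.048)
E
```

```text
0.12 0.14 450 ((513.27001953125, 358.0635681152344), (12.039616584777832, 23.88257598876953), 83.38645935058594) 0.1280290104500654
0.09 0.14 874 ((513.3088989257812, 357.98297119140625), (23.927892684936523, 27.985525131225586), 83.32986450195312) 0.12456339536199001
0.034 0.048 598 ((513.3549194335938, 357.9827575683594), (64.12641906738281, 46.04208755493164), 83.30089569091797) 0.04011770403549167
```

View pics/side0c.png

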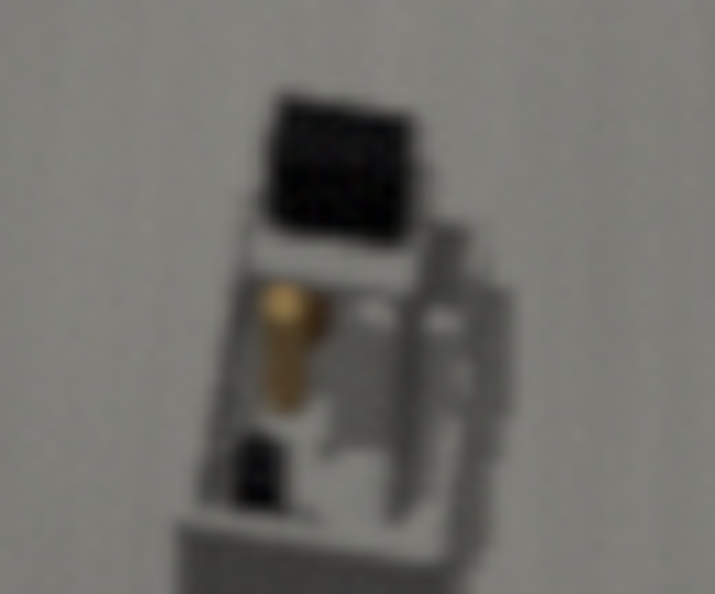

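```bash
python3 - <<'E'
from h import *
plan([.5133,.358,.34],83.3)
E
```

```text
t 43.98 pos [0.5611 0.34   0.4154] yawY 93.10 tilt 0.48 J [  48.   19.   -1.   -0.  -71. -135.] F [-0.2 -0.6 -0.4] op 0.0499
shift before turn (tool) [ 75.6  20.9 -46.2] mm  rotvec [ 9.8  -0.4   0.26]  shift after turn [ 75.4  12.3 -49.6]
```

```bash
python3 -m inch '[0.005,0.005,-0.015,0,0,0,0.04,0.02,0.008,-0.016,0,0,0,0.04,0.02,0.008,-0.015,0,0,0,0.04,0.02,0,0,5,0,0,0.04,0,0,0,5,0,0,0.04,0,0,0,0,0,0,0.04]'; python3 - <<'E'
from h import *
plan([.5133,.358,.281],83.3)
E
```

```text
clock: 44.72
tool_pos: [0.511, 0.3505, 0.3492]
orientation: [-146.1, 89.6, -153.7]
force: [0.9, 0.3, 0.6]
opening: 0.0397
t 44.73 pos [0.511  0.3505 0.3492] yawY 82.34 tilt 0.45 J [  52.   18.  -11.   -0.  -62. -150.] F [0.9 0.3 0.6] op 0.0397
shift before turn (tool) [68.2  8.   1.7] mm  rotvec [-0.96 -0.37  0.25]  shift after turn [68.2  7.7  1.4]
```

```bash
python3 -m inch '[0.01,0.0075,0.0014,-1,-0.4,0.2,0.04,0.016,0,0,0,0,0,0.04,0.016,0,0,0,0,0,0.04,0,0,0,0,0,0,0.04]'; python3 - <<'E'
from h import *
plan([.5133,.358,.281],83.3)
snap('side','s25')
a=cv2.imread('pics/s25.png')[300:384,215:300];cv2.imwrite('pics/s25c.png',cv2.resize(a,None,fx=7,fy=7,interpolation=cv2.INTER_CUBIC))
E
```

```text
clock: 45.22
tool_pos: [0.5133, 0.3568, 0.3037]
orientation: [-72.2, 89.9, -78.6]
force: [0.5, -0.5, 0.2]
opening: 0.0401
t 45.23 pos [0.5133 0.3568 0.3037] yawY 83.54 tilt 0.05 J [  53.   20.  -13.    0.  -56. -149.] F [ 0.5 -0.5  0.2] op 0.0401
shift before turn (tool) [22.7  1.2 -0.2] mm  rotvec [0.24 0.02 0.05]  shift after turn [22.7  1.2 -0.2]
```

View pics/s25c.png

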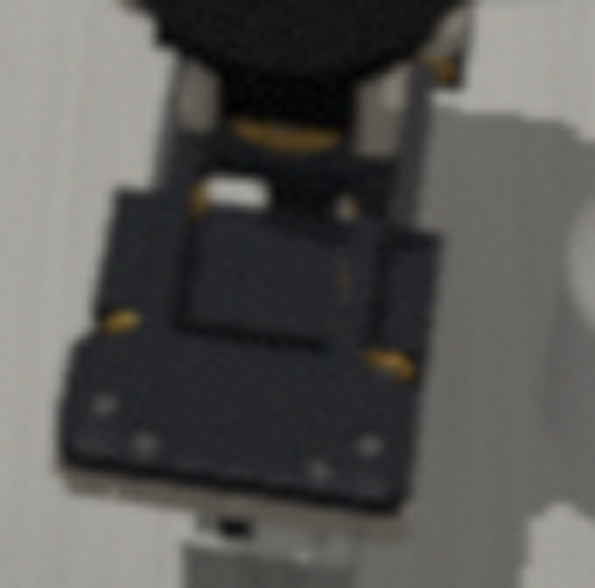

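```bash
python3 -m inch '[0.012,0.0012,0,0,0,0,0.04,0.008,0,0,0,0,0,0.04,0.002,0,0,0,0,0,0.04,0,0,0,0,0,0,0.04,0,0,0,0,0,0,0.0,0,0,0,0,0,0,0.0,0,0,0,0,0,0,0.0,0,0,0,0,0,0,0.0]'; python3 - <<'E'
from h import *
plan([.5133,.358,.281],83.3)
E
```

```text
clock: 46.28
tool_pos: [0.5141, 0.3587, 0.2825]
orientation: [35.4, 89.8, 29.0]
force: [-0.2, 0.1, -2.7]
opening: 0.0119
t 46.27 pos [0.5141 0.3587 0.2825] yawY 83.57 tilt 0.18 J [  53.   22.  -15.    0.  -53. -149.] F [-0.2  0.1 -2.7] op 0.0119
shift before turn (tool) [ 1.4 -0.8 -0.8] mm  rotvec [ 0.27  0.15 -0.11]  shift after turn [ 1.5 -0.8 -0.8]
```

```bash
python3 -m inch '[-0.02,0,0,0,0,0,0,-0.03,0,0,0,0,0,0,-0.03,0,0,0,0,0,0,-0.03,0,0,0,0,0,0,0,0,0,-5.3,0,0,0,0,0,0,-5.3,0,0,0,0,0,0,0,0,0,0]'; python3 - <<'E'
from h import *
plan([.635,-.1092,.39],94)
E
```

```text
clock: 47.15
tool_pos: [0.5124, 0.3574, 0.3918]
orientation: [-151.4, 89.7, -147.0]
force: [-0.1, -0.5, -2.4]
opening: 0.0117
t 47.15 pos [0.5124 0.3574 0.3918] yawY 94.33 tilt 0.31 J [  53.   16.   -7.   -0.  -67. -138.] F [-0.1 -0.5 -2.4] op 0.0117
shift before turn (tool) [   2.6 -474.5   87.1] mm  rotvec [ 0.33 -0.27  0.15]  shift after turn [   1.8 -474.    89.8]
```

```bash
python3 -m inch '[0,-0.03,0.004,0.3,-0.2,0.1,0,0,-0.034,0.006,0,0,0,0,0,-0.034,0.006,0,0,0,0,0,-0.034,0.006,0,0,0,0,0,-0.034,0.006,0,0,0,0,0,-0.034,0.006,0,0,0,0,0,-0.034,0.006,0,0,0,0,0,-0.034,0.006,0,0,0,0,0,0,0,0,0,0,0]'; python3 - <<'E'
from h import *
plan([.635,-.1092,.39],94)
E
```

```text
clock: 48.28
tool_pos: [0.5747, 0.0848, 0.387]
orientation: [-158.5, 89.4, -155.7]
force: [0.2, 2.7, -2.5]
opening: 0.0119
t 48.27 pos [0.5747 0.0848 0.387 ] yawY 92.77 tilt 0.60 J [  28.   13.  -13.   -0.  -65. -115.] F [ 0.2  2.7 -2.5] op 0.0119
shift before turn (tool) [  -2.7 -196.7   50.8] mm  rotvec [-1.23 -0.56  0.21]  shift after turn [  -3.  -197.7   46.6]
```

```bash
python3 -m inch '[-0.001,-0.03,0.006,-0.6,-0.3,0.1,0,-0.001,-0.032,0.008,-0.6,-0.2,0,0,-0.001,-0.032,0.008,0,0,0,0,0,-0.032,0.008,0,0,0,0,0,-0.032,0.008,0,0,0,0,0,-0.028,0.008,0,0,0,0,0,0,0,0,0,0,0]'; python3 - <<'E'
from h import *
plan([.648,-.1085,.384],94)
snap('wrist','w26');snap('side','s26')
E
```

```text
clock: 49.15
tool_pos: [0.633, -0.1004, 0.3868]
orientation: [-175.8, 89.7, -172.4]
force: [-0.5, 1.3, -3.7]
opening: 0.0117
t 49.15 pos [ 0.633  -0.1004  0.3868] yawY 93.35 tilt 0.34 J [  8.  18.  -5.  -0. -67. -95.] F [-0.5  1.3 -3.7] op 0.0117
shift before turn (tool) [ 2.7 -9.  14.5] mm  rotvec [-0.65 -0.34  0.02]  shift after turn [ 2.8 -9.2 14.4]
```

View pics/s26.png

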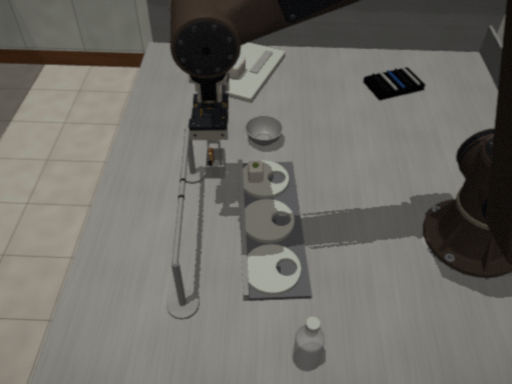

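View pics/w26.png

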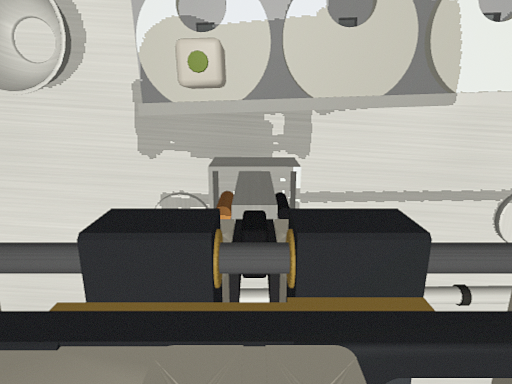

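```bash
python3 -m inch '[0.002,-0.005,0.01,-0.6,-0.3,0,0,0,0,0,0,0,0,0]'; python3 - <<'E'
from h import *
plan([.698,-.105,.384],94)
E
```

```text
clock: 49.5
tool_pos: [0.6434, -0.1018, 0.3848]
orientation: [98.1, 90.0, 102.3]
force: [-1.4, 0.2, -2.7]
opening: 0.0117
t 49.50 pos [ 0.6434 -0.1018  0.3848] yawY 94.17 tilt 0.02 J [  8.  19.  -4.  -0. -67. -94.] F [-1.4  0.2 -2.7] op 0.0117
shift before turn (tool) [ 0.8 -7.1 54.3] mm  rotvec [ 0.17 -0.   -0.02]  shift after turn [ 0.8 -7.  54.3]
```

```bash
python3 -m inch '[0,-0.003,0.01,0,0,0,0,0,-0.003,0.012,0,0,0,0,0,0,0.012,0,0,0,0,0,0,0,0,0,0,0]'; python3 - <<'E'
from h import *
plan([.698,-.105,.384],94)
E
```

```text
clock: 50.0
tool_pos: [0.6807, -0.1046, 0.3847]
orientation: [35.9, 90.0, 40.1]
force: [0.1, 0.4, -3.1]
opening: 0.0119
t 50.00 pos [ 0.6807 -0.1046  0.3847] yawY 94.22 tilt 0.03 J [  7.  22.   1.  -0. -68. -93.] F [ 0.1  0.4 -3.1] op 0.0119
shift before turn (tool) [ 0.8 -1.7 17.2] mm  rotvec [ 0.22  0.02 -0.01]  shift after turn [ 0.7 -1.6 17.2]
```

```bash
python3 -m inch '[0,-0.001,0.008,0,0,0,0,0,0,0.007,0,0,0,0,0,0,0.001,0,0,0,0,0,0,0,0,0,0,0]'; python3 - <<'E'
from h import *
plan([.698,-.105,.384],94)
snap('wrist','w27');snap('side','s27')
a=cv2.imread('pics/s27.png')[90:200,150:260];cv2.imwrite('pics/s27c.png',cv2.resize(a,None,fx=5,fy=5,interpolation=cv2.INTER_CUBIC))
E
```

```text
clock: 50.5
tool_pos: [0.6977, -0.1044, 0.3844]
orientation: [137.8, 90.0, 142.0]
force: [0.0, 0.4, -3.2]
opening: 0.0117
t 50.50 pos [ 0.6977 -0.1044  0.3844] yawY 94.21 tilt 0.03 J [  7.  24.   3.  -0. -69. -93.] F [ 0.   0.4 -3.2] op 0.0117
shift before turn (tool) [ 0.4 -0.6  0.2] mm  rotvec [ 0.21 -0.02 -0.02]  shift after turn [ 0.4 -0.6  0.2]
```

View pics/s27c.png

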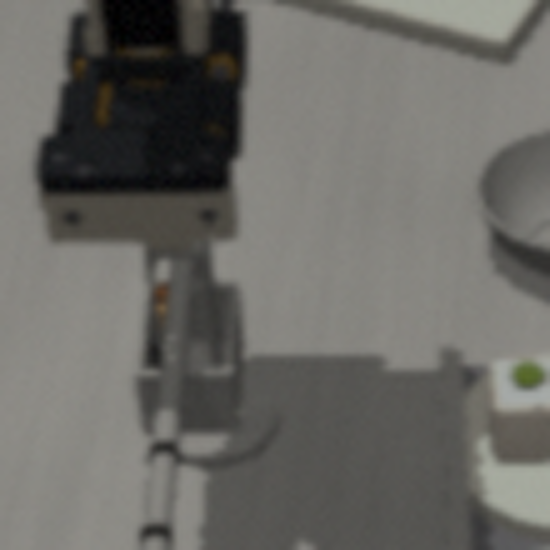

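View pics/w27.png

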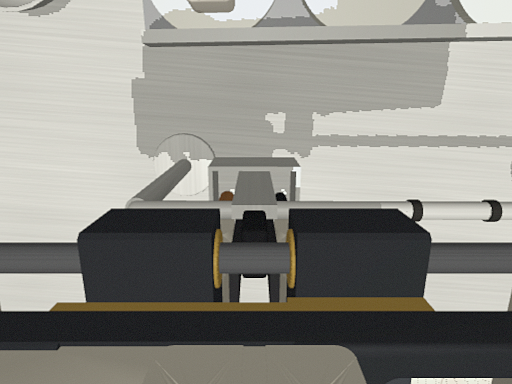

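```bash
python3 -m inch '[0.008,0,0,0,0,0,0,0.008,0,0,0,0,0,0,0.006,0,0,0,0,0,0,0.003,0,0,0,0,0,0,0,0,0,0,0,0,0]'; python3 - <<'E'
from h import *
plan([.698,-.105,.3545],94)
E
```

```text
clock: 51.22
tool_pos: [0.697, -0.1044, 0.3573]
orientation: [156.7, 89.9, 160.9]
force: [0.2, 0.1, -3.0]
opening: 0.012
t 51.23 pos [ 0.697  -0.1044  0.3573] yawY 94.21 tilt 0.08 J [  7.  25.   1.  -0. -66. -93.] F [ 0.2  0.1 -3. ] op 0.0120
shift before turn (tool) [ 2.8 -0.7  1. ] mm  rotvec [ 0.21 -0.07 -0.03]  shift after turn [ 2.8 -0.7  1. ]
```

```bash
python3 -m inch '[0.002,0,0.001,0,0,0,0,0.0012,0,0,0,0,0,0,0,0,0,0,0,0,0]'; python3 - <<'E'
from h import *
plan([.698,-.105,.3545],94)
E
```

```text
clock: 51.6
tool_pos: [0.6982, -0.1044, 0.3545]
orientation: [120.9, 90.0, 125.1]
force: [0.1, 0.4, -1.6]
opening: 0.0116
t 51.60 pos [ 0.6982 -0.1044  0.3545] yawY 94.21 tilt 0.03 J [  7.  25.   1.  -0. -66. -93.] F [ 0.1  0.4 -1.6] op 0.0116
shift before turn (tool) [ 0.  -0.6 -0.3] mm  rotvec [ 0.21 -0.01 -0.02]  shift after turn [ 0.  -0.6 -0.3]
```

```bash
python3 -m inch '[0.0012,0,0,0,0,0,0,0,0,0,0,0,0,0]'; python3 -m inch '[0,0.008,0,0,0,0,0,0,0.01,0,0,0,0,0,0,0.01,0,0,0,0,0,0,0.01,0,0,0,0,0,0,0,0,0,0,0,0]'; python3 - <<'E'
from h import *
plan([.6895,.0245,.3540],94)
E
```

```text
clock: 51.85
tool_pos: [0.6982, -0.1043, 0.3545]
orientation: [10.5, 89.9, 14.7]
force: [-1.0, 0.0, -1.5]
opening: 0.0118
clock: 52.48
tool_pos: [0.6954, -0.0633, 0.3545]
orientation: [-1.8, 89.9, 2.4]
force: [-0.7, 1.5, -0.4]
opening: 0.0119
t 52.48 pos [ 0.6954 -0.0633  0.3545] yawY 94.26 tilt 0.10 J [ 11.  24.  -0.   0. -65. -96.] F [-0.7  1.5 -0.4] op 0.0119
shift before turn (tool) [ 0.5 88.   0.6] mm  rotvec [0.26 0.1  0.  ]  shift after turn [ 0.5 88.   0.2]
```

```bash
python3 -m inch '[0.0006,0.01,0,0.1,0,0,0,0.0003,0.011,0,0,0,0,0,0,0.011,0,0,0,0,0,0,0.011,0,0,0,0,0,0,0.011,0,0,0,0,0,0,0.011,0,0,0,0,0,0,0.01,0,0,0,0,0,0,0,0,0,0,0,0]'; python3 - <<'E'
from h import *
plan([.6895,.0245,.3540],94)
snap('wrist','w28');snap('side','s28')
a=cv2.imread('pics/s28.png')[120:230,140:250];cv2.imwrite('pics/s28c.png',cv2.resize(a,None,fx=5,fy=5,interpolation=cv2.INTER_CUBIC))
E
```

```text
clock: 53.48
tool_pos: [0.6898, 0.0169, 0.3544]
orientation: [-12.4, 89.8, -8.2]
force: [-0.7, 0.9, 0.6]
opening: 0.012
t 53.48 pos [0.6898 0.0169 0.3544] yawY 94.18 tilt 0.18 J [  18.   24.   -1.    0.  -65. -103.] F [-0.7  0.9  0.6] op 0.0120
shift before turn (tool) [0.4 7.6 0.3] mm  rotvec [0.18 0.18 0.04]  shift after turn [0.4 7.6 0.2]
```

View pics/s28c.png

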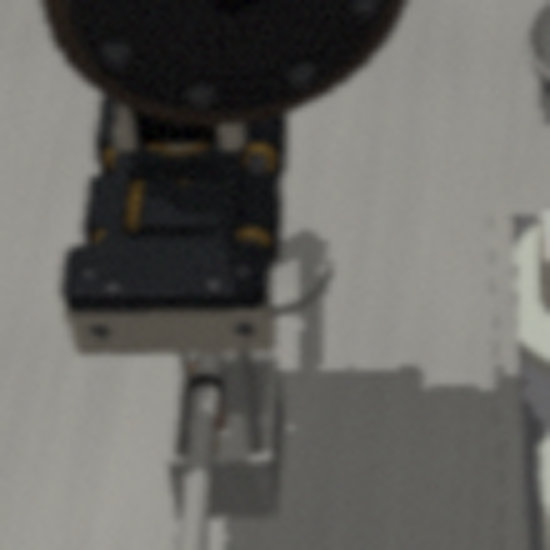

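View pics/w28.png

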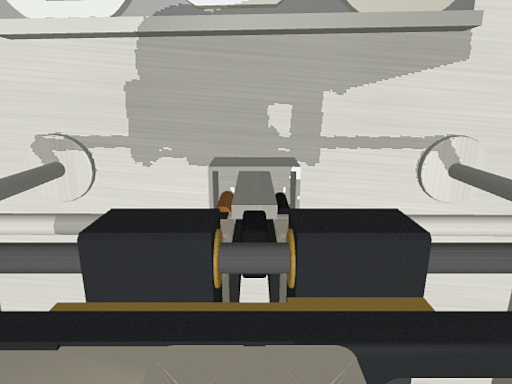

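Weight on the rail. The last 7.5 mm.

```bash
python3 -m inch '[0,0.004,0,0,0,0,0,0,0.0035,0,0,0,0,0,0,0,0,0,0,0,0]'; python3 - <<'E'
from h import *
plan([.6895,.0245,.3540],94)
E
```

```text
clock: 53.95
tool_pos: [0.6893, 0.0233, 0.3544]
orientation: [-18.4, 89.8, -14.3]
force: [-1.2, -0.1, 1.0]
opening: 0.0119
t 53.95 pos [0.6893 0.0233 0.3544] yawY 94.09 tilt 0.19 J [  18.   24.   -1.    0.  -65. -104.] F [-1.2 -0.1  1. ] op 0.0119
shift before turn (tool) [0.4 1.2 0.2] mm  rotvec [0.1  0.18 0.06]  shift after turn [0.4 1.2 0.2]
```

```bash
python3 -m inch '[0,0.0008,0,0,0,0,0,0,0,0,0,0,0,0.014,0,0,0,0,0,0,0.02,0,0,0,0,0,0,0.03,0,0,0,0,0,0,0.04,0,0,0,0,0,0,0.04,-0.015,0,0,0,0,0,0.04,-0.025,0,0,0,0,0,0.04,-0.03,0,0,0,0,0,0.04,-0.03,0,0.015,0,0,0,0.04,-0.03,0,0.025,0,0,0,0.04,0,0,0.01,0,0,0,0.04,0,0,0,0,0,0,0.04]'; python3 - <<'E'
from h import *
state()
snap('wrist','w29');snap('side','s29')
a=cv2.imread('pics/s29.png')[110:220,140:250];cv2.imwrite('pics/s29c.png',cv2.resize(a,None,fx=5,fy=5,interpolation=cv2.INTER_CUBIC))
E
```

```text
clock: 55.58
tool_pos: [0.7391, 0.0274, 0.4956]
orientation: [-5.9, 89.5, -1.8]
force: [0.6, 0.2, -0.2]
opening: 0.04
t 55.58 pos [0.7391 0.0274 0.4956] yawY 94.10 tilt 0.46 J [  17.   25.   19.    0.  -83. -103.] F [ 0.6  0.2 -0.2] op 0.0400
```

View pics/s29c.png

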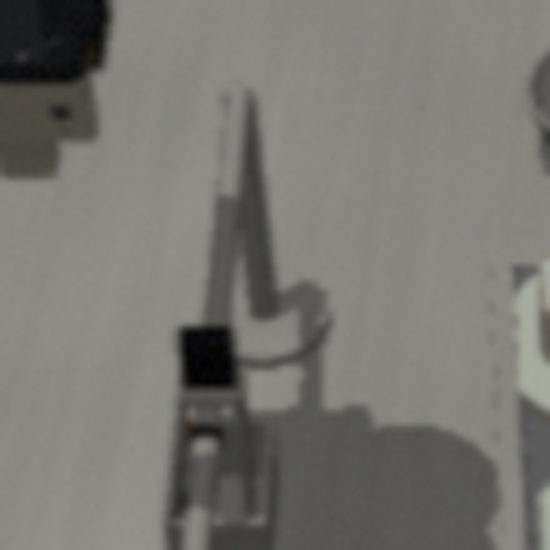

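View pics/w29.png

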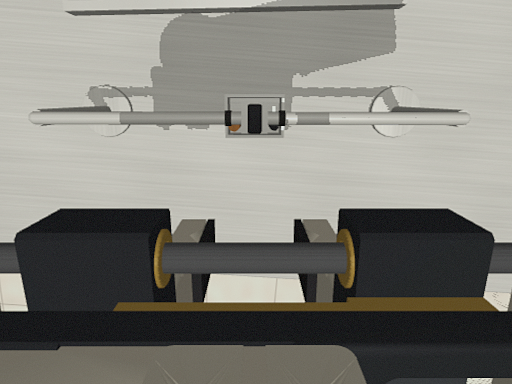

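```bash
python3 - <<'E'
from h import *
a=cv2.imread('pics/w29.png')[88:145,215:295];cv2.imwrite('pics/w29c.png',cv2.resize(a,None,fx=9.5,fy=9.5,interpolation=cv2.INTER_CUBIC))
s=load('w29');P=cloud(s)[88:145,215:295];Z=P[:,:,2]
for lo,hi in [(.185,.22),(.164,.178),(.10,.125)]:
    m=((Z>lo)&(Z<hi)).astype(np.uint8); n,l,st,_=cv2.connectedComponentsWithStats(m,connectivity=8); k=1+np.argmax(st[1:,4]); q=P[l==k]
    print(lo,hi,len(q),cv2.minAreaRect(q[:,:2].astype(np.float32)*1000), np.median(q[:,2]))
E
```

```text
0.185 0.22 414 ((687.5176391601562, 23.27654266357422), (22.612892150878906, 11.538094520568848), 3.8353958129882812) 0.20005509539913122
0.164 0.178 990 ((688.31787109375, 23.703092575073242), (26.777454376220703, 73.23200988769531), 4.126368522644043) 0.16700742000672839
0.1 0.125 343 ((706.4536743164062, 24.54413604736328), (13.618849754333496, 63.439022064208984), 3.083648204803467) 0.11278435770691786
```

View pics/w29c.png

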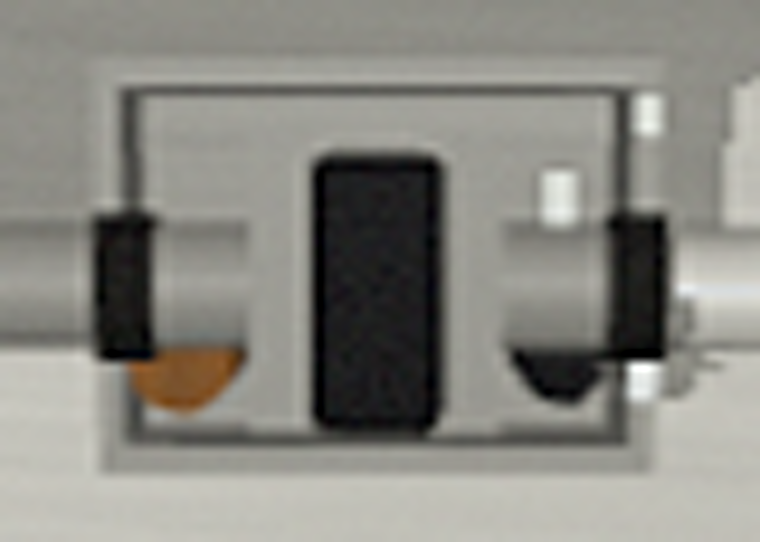

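```bash
python3 -m inch '[0,0,-0.03,0,0,0,0.04,0,0,-0.035,0,0,0,0.04,0,0,-0.035,0,0,0,0.04,0,0,-0.03,0,0,0,0.04,0,0,0,0,0,0,0.04]'; python3 - <<'E'
from h import *
state()
snap('wrist','w30')
a=cv2.imread('pics/w30.png')[90:190,60:400];cv2.imwrite('pics/w30c.png',cv2.resize(a,None,fx=2.3,fy=2.3,interpolation=cv2.INTER_CUBIC))
E
```

```text
clock: 56.3
tool_pos: [0.6017, 0.017, 0.4913]
orientation: [-50.8, 89.9, -46.7]
force: [0.7, -0.1, 0.7]
opening: 0.0398
t 56.30 pos [0.6017 0.017  0.4913] yawY 94.12 tilt 0.15 J [  20.   11.   -1.    0.  -78. -106.] F [ 0.7 -0.1  0.7] op 0.0398
```

View pics/w30.png

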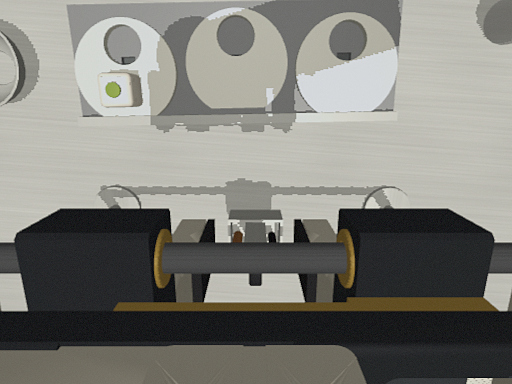

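```bash
python3 - <<'E'
from h import *
BARX=.05
import h; h.BARX=.05
fitb('w30',[(.51,-.154,185),(.49,-.016,185),(.485,.125,185)])
a=cv2.imread('pics/w30.png')[0:130,60:410];cv2.imwrite('pics/w30c.png',cv2.resize(a,None,fx=2.28,fy=2.28,interpolation=cv2.INTER_CUBIC))
snap('top','t30');a=cv2.imread('pics/t30.png')[180:270,190:350]; cv2.imwrite('pics/t30d.png',cv2.resize(a,None,fx=5,fy=5,interpolation=cv2.INTER_CUBIC))
E
```

```text
w30 c [ 0.5108 -0.1574] hdir 184.2 hole [ 0.4778 -0.1598] cost 0.031
w30 c [ 0.49   -0.0156] hdir 185.1 hole [ 0.4572 -0.0186] cost 0.017
w30 c [0.4853 0.1252] hdir 186.2 hole [0.4525 0.1217] cost 0.019
```

View pics/w30c.png

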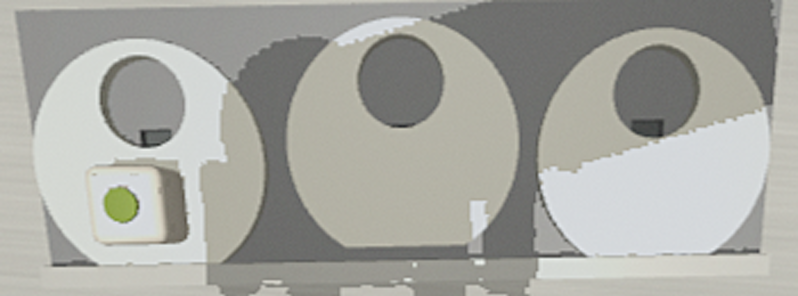

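```bash
python3 - <<'E'
from h import *
plan([.4572,-.0175,.24],95.2)
E
```

```text
t 56.40 pos [0.6035 0.0174 0.4907] yawY 94.11 tilt 0.15 J [  20.   11.   -1.    0.  -78. -106.] F [0.1 0.5 0.2] op 0.0398
shift before turn (tool) [ 250.6  -23.7 -148.8] mm  rotvec [-1.09  0.08  0.13]  shift after turn [ 250.7  -21.4 -148.9]
```

```bash
python3 -m inch '[0.02,-0.003,-0.02,-1,0,0,0,0.033,-0.003,-0.021,0,0,0,0,0.033,-0.003,-0.021,0,0,0,0,0.033,-0.003,-0.021,0,0,0,0,0.033,-0.003,-0.021,0,0,0,0,0.033,-0.003,-0.021,0,0,0,0,0.033,-0.003,-0.021,0,0,0,0,0.02,0,0,0,0,0,0,0,0,0,0,0,0,0]'; python3 - <<'E'
from h import *
plan([.4572,-.0175,.195],95.2)
E
```

```text
clock: 57.52
tool_pos: [0.4604, -0.0176, 0.2418]
orientation: [-127.1, 89.6, -122.0]
force: [0.2, -0.9, 0.7]
opening: 0.0002
t 57.52 pos [ 0.4604 -0.0176  0.2418] yawY 95.10 tilt 0.36 J [  23.   11.  -38.    0.  -42. -108.] F [ 0.2 -0.9  0.7] op 0.0002
shift before turn (tool) [46.8  0.6 -3. ] mm  rotvec [-0.1  -0.22  0.29]  shift after turn [46.8  0.4 -3.2]
```

```bash
python3 -m inch '[0.013,0.0005,-0.003,0,-0.2,0.2,0,0.013,0,0,0,0,0,0,0.013,0,0,0,0,0,0,0.008,0,0,0,0,0,0,0,0,0,0,0,0,0]'; python3 - <<'E'
from h import *
plan([.4572,-.0175,.195],95.2)
E
```

```text
clock: 58.15
tool_pos: [0.4606, -0.0167, 0.1942]
orientation: [-39.4, 89.8, -34.3]
force: [0.0, -0.1, 0.8]
opening: 0.0004
t 58.15 pos [ 0.4606 -0.0167  0.1942] yawY 95.13 tilt 0.15 J [  23.   15.  -41.    0.  -34. -108.] F [ 0.  -0.1  0.8] op 0.0004
shift before turn (tool) [-0.8 -0.5 -3.4] mm  rotvec [-0.07  0.12  0.1 ]  shift after turn [-0.8 -0.5 -3.4]
```

```bash
python3 -m inch '[-0.0005,0,0.004,0,0,0,0,-0.0005,0,0.004,0,0,0,0,-0.0007,0,0.004,0,-0.2,0,0,-0.001,0,0.004,0,-0.3,0,0,-0.001,0,0.004,0,-0.3,0,0,-0.001,0,0.004,0,-0.3,0,0]'; python3 - <<'E'
from h import *
rel((.486,-.017))
E
```

```text
clock: 58.9
tool_pos: [0.4758, -0.0169, 0.1962]
orientation: [-123.8, 89.7, -119.0]
force: [-16.7, 11.0, 8.0]
opening: 0.0002
t 58.90 pos [ 0.4758 -0.0169  0.1962] yawY 94.81 tilt 0.29 J [  22.   16.  -39.    0.  -35. -107.] F [-16.7  11.    8. ] op 0.0002
tool rel to centre, plate axes mm [-10.2   1. ] r 10.2 phi 174.4 tipz 0.0182
```

```bash
python3 -m inch '[-0.0003,0,0.004,0,-0.3,0,0,-0.0003,0,0.005,0,-0.3,0,0]'; python3 -m inch '[0,0,-0.004,0,0,0,0,0,0,-0.004,0,0,0,0,-0.02,0,0,0,0,0,0,-0.02,0,0,0,0,0,0,-0.03,0,0.03,0,0,0,0,-0.03,0,0.05,0,0,0,0,-0.03,0,0.04,0,0,0,0,0,0,0,0,0,0,0]'; python3 - <<'E'
from h import *
state()
snap('wrist','w31')
a=cv2.imread('pics/w31.png')[60:150];cv2.imwrite('pics/w31d.png',np.vstack([cv2.resize(a[:,i:i+190],None,fx=4.2,fy=3,interpolation=cv2.INTER_CUBIC) for i in (0,160,320)][:2]))
E
```

```text
clock: 59.15
tool_pos: [0.4773, -0.0169, 0.1957]
orientation: [-154.1, 89.4, -149.5]
force: [-25.4, 14.2, 26.3]
opening: 0.0003
clock: 60.15
tool_pos: [0.5944, -0.0071, 0.3311]
orientation: [-117.7, 89.7, -113.0]
force: [-0.5, -0.2, -0.4]
opening: 0.0005
t 60.15 pos [ 0.5944 -0.0071  0.3311] yawY 94.64 tilt 0.30 J [  18.   16.  -16.    0.  -58. -104.] F [-0.5 -0.2 -0.4] op 0.0005
```

View pics/w31.png

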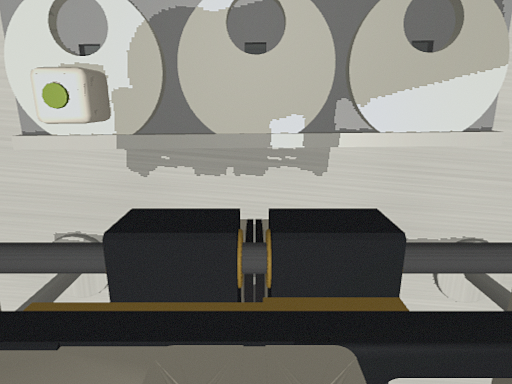

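View pics/w31d.png

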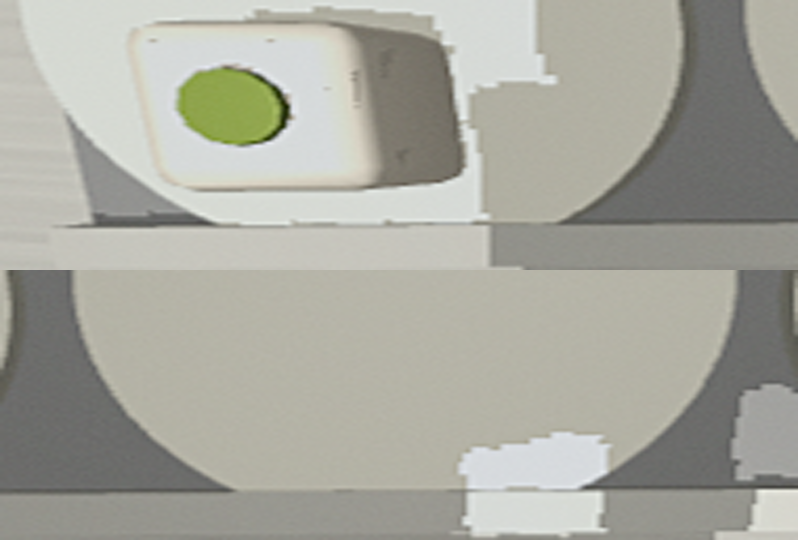

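```bash
python3 -m inch '[-0.04,0,0,0,0,0,0,-0.05,0,-0.005,0,0,0,0,-0.05,0,-0.005,0,0,0,0,0,0,0,0,0,0,0,0,0,0,0,0,0,0]'; python3 - <<'E'
from h import *
state()
import h; h.BARX=.05
snap('wrist','w32');snap('side','s32')
fitb('w32',[(.51,-.154,185),(.497,-.016,185),(.485,.125,185)])
a=cv2.imread('pics/w31.png')[100:150,340:510];A=cv2.resize(a,None,fx=4.6,fy=4.6,interpolation=cv2.INTER_CUBIC)
b=cv2.imread('pics/w32.png')[60:140,90:400];B=cv2.resize(b,(A.shape[1],int(80*A.shape[1]/310)),interpolation=cv2.INTER_CUBIC)
cv2.imwrite('pics/f.png',np.vstack([A,B]))
E
```

```text
clock: 60.82
tool_pos: [0.5793, -0.0083, 0.4678]
orientation: [-161.5, 89.1, -156.9]
force: [-0.8, 0.4, 0.3]
opening: 0.0004
t 60.83 pos [ 0.5793 -0.0083  0.4678] yawY 94.54 tilt 0.87 J [  19.   10.   -6.    0.  -75. -104.] F [-0.8  0.4  0.3] op 0.0004
w32 c [ 0.5107 -0.1575] hdir 183.6 hole [ 0.4778 -0.1595] cost 0.027
w32 c [ 0.4981 -0.0156] hdir 185.3 hole [ 0.4653 -0.0186] cost 0.015
w32 c [0.4853 0.125 ] hdir 186.7 hole [0.4525 0.1212] cost 0.021
```

View pics/f.png

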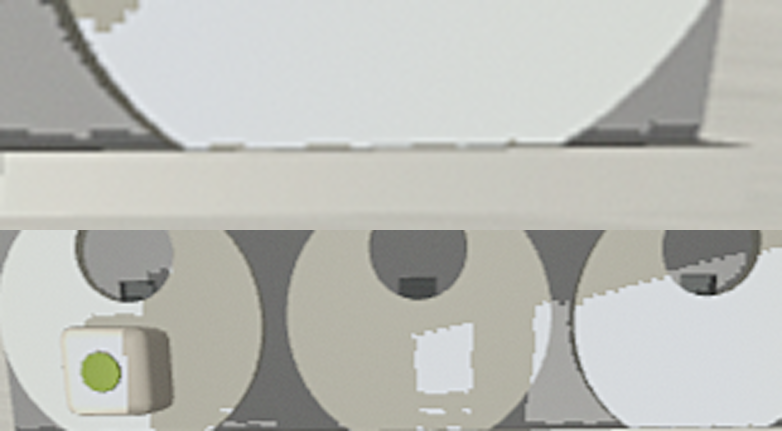

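View pics/s32.png

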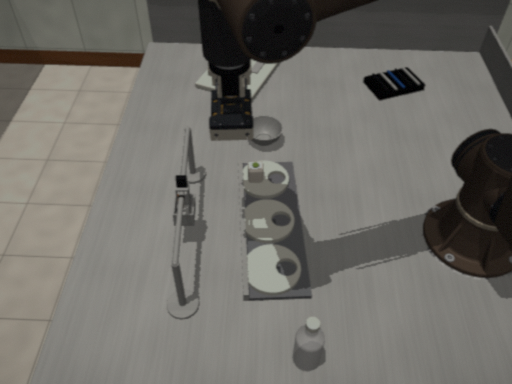

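View pics/w32.png

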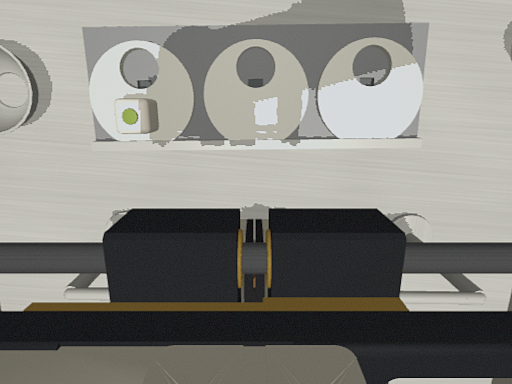

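```bash
python3 -c "
from plant import ctrl
print(ctrl.get_obs()['clock']); print(ctrl.close_job())"
```

```text
60.925
the job is handed in; nothing more can be done
None
```

The job is handed in at 60.9 s, with everything in place in my last camera checks; the hand-in itself gives no verdict.

- **Boards:** I turned all three with the shut fingertips in their holes and pushed them onto the bar. Boards 2 and 3 first ended about 2° off, so I pushed each again until flush. Board 2 was later knocked about 8 mm back, and I pushed it home again. In close-up pictures all three flats lie flush. The depth fits of their angles (183.6°, 185.3° and 186.7° against about 185.2° for the bar) scatter by about 1.5° from that; I trusted the close-ups.
- **Radish:** I saw only one block. It stands upright on board 1, between the hole and the flat.
- **Caddy:** I hooked it over the rail about 125 mm from the middle, towards the -y end, which is the end farther from the bands (they sit about 5 mm to the +y side). I then slid it to the bands. After release it hangs freely with its strap about 0.5 mm from midway.
- **Forces:** The tip pressed on the plate with 37.6 N once while I was pushing board 2. That was the largest force component I read at the wrist.
- **Bystanders:** The robot did not touch the bowl or the bottle, and nothing fell.

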